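# Lock the tilted table and tap the boss

## Task

Tighten the brass wing nut clockwise as far as it goes so that the tilted table is locked, working past the steel column beside it. Then cut the thread: turn the tap wrench clockwise half a turn from where it stands, back a quarter to break the chip, forward half a turn, back a quarter, and forward again until the tap's brass collar sits down on the boss. Leave the things lying round the fixture where they are.

Things in the scene. Friction and masses are not known exactly. Their poses are not given: they have to be found in the camera images.
- fixture: tapping fixture, fixed: dark base plate 12 mm thick (x -60 to +100, y -70 to +240 mm in its frame), origin on the bench, z up. It carries a grey table 120 x 110 mm, centre at x 40, y 0, z 70 mm, tilted 25 degrees, low on its -x side (highest edge z 103, x 94 mm), with an aluminium part with a round boss. The wing nut stands at x 0, y 135 mm on a grey foot, top at z 22 mm
- column_top (a point): top of the plain steel column (16 mm thick, with a black collar 25 mm thick) that stands upright on the fixture's base 72 mm beyond the wing nut's axis in the fixture's +y direction; its top is 177 mm above the bench
- wing_grip (a point): point on the wing nut's vertical axis, 57 mm above the bench. Its brass wings are one upright plate, 66 mm along this frame's y, 8 mm thick along x (pinch here), from 12 mm above to 20 mm below this point; in the middle a 10 mm stud rises to 25 mm above it. 20 mm below begins a hub 18 mm across, widening to 26. z up; the frame turns with the nut
- wing_nut (a joint): angle of the wing nut, rad: grows clockwise seen from above, 1.3 is tight (hard stop); it starts between 0 and 0.35. At 0.65 the pinch direction (x of wing_grip) is along the fixture's x. Turning friction 0.12 N m; it stays where it is left
- tap_grip (a point): centre of the tap wrench's dark hub: 44 mm along this frame's x, 20 along y (pinch here), 22 along z. z is the tap's axis, pointing out of the work, 25 degrees from vertical, leaning to the fixture's -x. x runs along the 12 mm bar to its red ball end (at +78 mm, black ball at -78; 20 mm across). The frame turns and sinks with the tap
- collar (a point): centre of the lower face of the brass collar on the tap (36 mm across, 6 mm thick), 46 mm below tap_grip along the axis; between it and the hub is a shank 15 mm thick. At full depth this face lies on the boss (46 mm across)
- tap_wrench (a joint): angle of the tap, rad: grows clockwise seen along the axis from outside (forward, cutting), 2 pi a turn; the tap sinks 8 mm a turn. It starts between 0 and 0.4 and the collar meets the boss at 6.6 (hard stop). At 0 the bar points along the slope, its red end up the slope. Turning friction 0.2 N m; it stays where it is left
- glue: white and green bottle of glue with dark pointed cap, 56 mm across, 178 mm tall, standing; origin at the centre of its underside
- brush: flat paint brush with a wooden handle, lying, 37 x 198 x 12 mm; origin at the middle of its underside, long axis y
- block: small upright brown block wrapped in clear tape, 31 x 29 mm, 82 mm tall; origin at the centre of its underside
- tape: roll of masking tape lying flat, 109 mm across, 30 mm high; origin at the centre of its underside

How it is judged:
On the way, in this order (a step that is already met when the one before it is completed fails the run):
1. the wing nut is tightened, before the tap has been turned on (value of joint wing_nut above 1.15 rad and value of joint tap_wrench below 0.9 rad), for 0.2 s.
2. the tap is turned forward about half a turn (value of joint tap_wrench between 2.7 and 4 rad), for 0.1 s.
3. it is turned back about a quarter (value of joint tap_wrench between 1.1 and 2.45 rad), for 0.1 s.
4. it is turned forward about half a turn again (value of joint tap_wrench between 4.25 and 5.55 rad), for 0.1 s.
5. it is turned back about a quarter again (value of joint tap_wrench between 2.7 and 4.02 rad), for 0.1 s.
At the end, for the whole second after the job is handed in: the wing nut is tight (within 0.15 rad of its stop) and the tap is at full depth, collar on the boss (within 0.2 rad of its stop), at rest; the loose things round the fixture have not been moved by more than 30 mm (value of joint wing_nut above 1.15 rad and value of joint tap_wrench above 6.4 rad and velocity of joint tap_wrench between -0.05 and 0.05 rad/s); the robot touches nothing.
It fails at once if a loose thing (glue bottle, brush, taped block, tape roll) is moved by more than 30 mm (distance of any of glue, brush, block, tape from where it was at the start of the episode above 0.03 m).
It also fails if it takes over 72 s, if anything falls off the work surface, if the arm or the gripper's body presses on something with over 40 N, if the wrist force passes 120 N, or if a joint passes its speed limit or range.

## Robot

A 7-joint arm with a two-finger parallel gripper is mounted at the origin on a cart in front of the work surface, level with it; the furniture and walls round the work are solid. World frame = base frame: x ahead of the robot, y to its left, z up, the work surface at z = 0. Lengths are in m, angles in rad, forces in N, time in s.
With the tool pointing down it reaches from about 0.425 to 0.925 m from the base axis. Payload 6.8 kg.
Tool frame: the origin (TCP) lies at the very end of the fingers, on their centre line; the grasp point (between the pads) lies 19 mm behind it; z points along the fingers, x is the direction in which the jaws open and shut, and the axes are right-handed (so a half turn about z gives the same grasp; the last joint's range is limited). The gripper opens to 88 mm and grips with 3 to 60 N. Pads are 20 mm wide; open, the fingers measure 115 mm over their backs; the gripper's body (75 mm by 178 mm) begins 61 mm behind the grasp point.
Start: joints at [-1.368, 0.477, 0.022, 1.555, -0.011, 1.109, -0.083], TCP at [0.206, 0.643, 0.223] pointing down, gripper open.
Joint ranges: [-2.96, 2.96], [-0.34, 2.1], [-1.41, 1.46], [0.24, 2.44], [-1.37, 4.51], [0.17, 1.92], [-2.96, 2.96]. Speed limits (rad/s): [2.39, 2.39, 3.14, 3.14, 3.14, 3.14, 3.14].

## Interface

Orientations are given as a 3x3 rotation matrix whose columns are the frame's x, y, z axes.
In Python, from cell import * gives the robot as it stands.
- The arm moves only by the shell command python3 -m crank 'ROWS' [FORCE]. ROWS is JSON, a list of rows, each a list of 5 numbers: the opening, from 0 (shut) to 1 (fully open), then the shift along the tool's x, y, z in cm, then the turn about the tool's z in degrees. In form: [[fingers, dx, dy, dz, roll], ...]. A call has 1 to 8 rows; each row is the pose to reach, as a shift and turn from the pose commanded when the call began, along the tool's axes at that moment; what a row does not reach only later rows make up. A row lasts 1/8 s, in which the tool goes at most 62.5 mm and 10.7 degrees, less where a joint would pass 70% of its speed; a pose out of reach is approached as far as the arm can. A call with a gripper value outside its range is refused whole. The fingers move at their own pace and stop on an object; FORCE is the grip in N (left out, the last holds). Time passes only in rows, so rows that repeat a pose let the fingers close. It gives the time, the measured TCP pose, the force and the opening at its end, in the units of the state.
- get_state(): the state, without advancing time (a new reading comes with each control period).
- camera(name): name is "side" or "top"; returns (picture, depth): 420x560x3 uint8, red, green, blue; 420x560 float32, m along the optical axis (not along the pixel's ray), 0 where there is no reading.
- get_calibration(name): a dict with "K" (3x3 intrinsics, pixels), "k1" (the pictures are not rectified: a ray, as slopes to the right and down, at radius r is drawn at 1 + k1 r^2 times it, then the intrinsics apply), "rvec" (rotation vector, rad) and "tvec" (3), from world to camera coordinates, as OpenCV has them. Camera axes: x right, y down, z forward; pixel columns grow to the right and rows downward; lengths in m; the calibration is good to about 2 mm. A picture is of the moment at which its call begins. get_calibration takes no time and is no camera call.
- finish_job(): hands the job in, once; it reports no verdict.
Trained networks look in the newest picture that a camera, given by its name, has taken for a name from the list of things; names that differ only in an ending like _2 or _b are one class to them, and where a whole thing is asked for, a point or a joint stands for the part that bears it (a point fixed in the world has none). Each returns a list of dicts, best first, with "conf" (0 to 1); they miss things now and then, are a little off and sometimes report something else, mostly with a low value. They report only what shows in the picture. A call takes as long as a camera call.
- look_for(camera, label): "xy" ([column, row] in pixels, amid what is visible of it).
The state is a dict: "clock": time; "joints": joint angles; "joint_velocities": joint speeds; "joint_efforts": joint torques, N m; "tcp_pos": TCP position; "tcp_rot": TCP orientation; "force": force on the tool from outside, world axes, zero at the start; "moment": the same for the moment, N m; "finger_gap": finger opening in m.
Only numpy, scipy, OpenCV 4.12 (cv2) and the standard library are available. Lean on these libraries where they do the work, as an engineer would, in place of code of your own. Each camera call takes 0.05 s, during which the arm holds its last target.

## Working session

There is one attempt and no reset: what is moved stays moved. The work goes in short steps, Python scripts to look and compute and a shell command to move; the robot and the scene stay as the last step left them, time stands still between calls to the robot, and variables do not carry over. Pictures are saved under pics/ and viewed, and the job is handed in when it is done.

```bash
ls; mkdir -p pics
python3 - <<'E'
from cell import *
import cv2
s=get_state(); print(s)
for n in ("side","top"):
    p,d=camera(n); cv2.imwrite(f"pics/{n}0.png",p[:,:,::-1]); c=get_calibration(n); print(n,c)
    import numpy as np; np.save(f"pics/{n}0d.npy",d)
E
```

```text
pics
{'clock': 0.0, 'joints': array([-1.36807244,  0.47777104,  0.02236075,  1.55645049, -0.01148329,
        1.10929988, -0.08310657]), 'joint_velocities': array([-0.00121031,  0.0010182 ,  0.00139137, -0.00028239,  0.0026311 ,
        0.00102817,  0.0005238 ]), 'joint_efforts': array([ 6.23971027e-04, -5.82863653e+01,  1.53496541e+00, -2.72605312e+01,
       -5.42757777e-02,  1.71107263e-02,  1.70694402e-04]), 'tcp_pos': array([0.20629148, 0.64206865, 0.22170204]), 'tcp_rot': array([[ 3.05839148e-01,  9.52083114e-01, -3.98524363e-04],
       [ 9.52081509e-01, -3.05839367e-01, -1.75562699e-03],
       [-1.79338725e-03,  1.57511787e-04, -9.99998379e-01]]), 'force': array([-1.01774539,  0.34275502,  0.86633016]), 'moment': array([0.04022441, 0.00676536, 0.06337796]), 'finger_gap': 0.08826450237467064}
side {'K': array([[539.55633458,   0.        , 282.21046885],
       [  0.        , 539.55633458, 212.00159767],
       [  0.        ,   0.        ,   1.        ]]), 'k1': -0.1520259724269327, 'rvec': array([ 2.2491004 , -0.21466483,  0.08711144]), 'tvec': array([-0.43124379,  0.33008789,  1.05170825])}
top {'K': array([[503.46930765,   0.        , 281.65222337],
       [  0.        , 503.46930765, 204.91512214],
       [  0.        ,   0.        ,   1.        ]]), 'k1': -0.0019923023364055823, 'rvec': array([ 2.14790156, -2.20569089,  0.09409574]), 'tvec': array([0.26711498, 0.50770394, 1.33098698])}
```

View pics/side0.png

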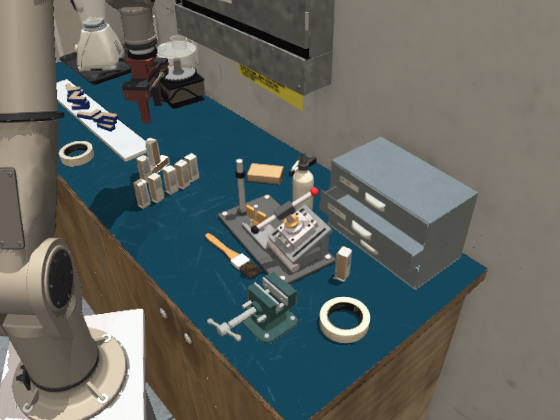

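View pics/top0.png

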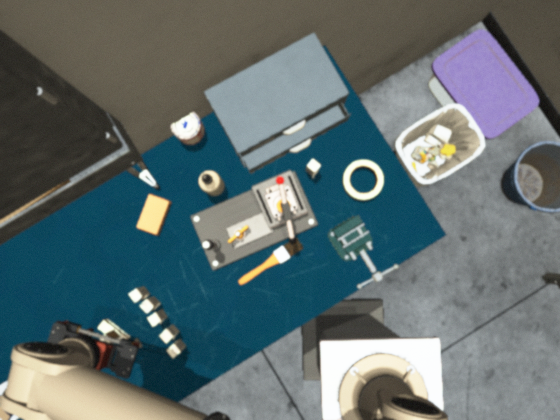

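The side view shows the fixture around (285,235), with the column top at (239,162), the red ball at (314,191) and the black ball at (254,230). In the top view the fixture is around (253,220), with the column top near (208,243), the red ball at (280,181) and the wing nut near (240,236). The gripper is well clear of the fixture. Next I'll enlarge both views and measure.

```bash
cat > h.py <<'E'
import numpy as np, cv2
from cell import *
def cal(n):
    c=get_calibration(n); R=cv2.Rodrigues(np.array(c['rvec']))[0]; return c['K'],c['k1'],R,np.array(c['tvec'])
def proj(n,P):
    K,k1,R,t=cal(n); P=np.atleast_2d(P); 
    return cv2.projectPoints(P.astype(float),cv2.Rodrigues(R)[0],t,K,np.array([k1,0,0,0.]))[0].reshape(-1,2)
def ray(n,uv):
    K,k1,R,t=cal(n); q=cv2.undistortPoints(np.array([[uv]],float),K,np.array([k1,0,0,0.])).reshape(2)
    o=-R.T@t; d=R.T@np.array([q[0],q[1],1.]); return o,d
def at_depth(n,uv,z):
    o,d=ray(n,uv); return o+d*z
def at_height(n,uv,h):
    o,d=ray(n,uv); return o+d*(h-o[2])/d[2]
def tri(uvs):
    A=[];b=[]
    for n,uv in uvs:
        o,d=ray(n,uv); d=d/np.linalg.norm(d); M=np.eye(3)-np.outer(d,d); A.append(M);b.append(M@o)
    A=np.vstack(A);b=np.hstack(b); x=np.linalg.lstsq(A,b,rcond=None)[0]; return x,np.linalg.norm(A@x-b)
def zoom(src,dst,x0,y0,x1,y1,f):
    p=cv2.imread(src)[y0:y1,x0:x1]; cv2.imwrite(dst,cv2.resize(p,None,fx=f,fy=f,interpolation=cv2.INTER_CUBIC))
E
python3 - <<'E'
from h import *
zoom('pics/side0.png','pics/side0z.png',195,140,365,290,4.5)
zoom('pics/top0.png','pics/top0z.png',180,150,340,270,5)
for n in ('side','top'):
    for l in ('column_top','wing_grip','tap_grip','collar','fixture','glue','brush','block','tape'):
        r=look_for(n,l); print(n,l,[(np.round(a['xy'],1),round(a['conf'],2)) for a in r[:2]])
E
```

```text
side column_top [(array([284.3, 234.6]), 0.66)]
side wing_grip []
side tap_grip [(array([255.7, 212.3]), 0.17)]
side collar [(array([289.9, 216.4]), 0.64)]
side fixture [(array([283. , 234.1]), 0.61), (array([342.1, 265.5]), 0.26)]
side glue [(array([304.8, 181.9]), 0.93)]
side brush [(array([239.2, 258.8]), 0.78), (array([341. , 326.9]), 0.16)]
side block [(array([342.7, 260.8]), 0.79)]
side tape [(array([342.8, 327.5]), 0.94), (array([281.4, 233.2]), 0.67)]
top column_top [(array([254.1, 221.9]), 0.97), (array([286.2, 209.2]), 0.59)]
top wing_grip [(array([237.8, 233.6]), 0.44)]
top tap_grip []
top collar [(array([284.7, 207.6]), 0.93)]
top fixture [(array([255.8, 220.7]), 0.91)]
top glue [(array([211.5, 181.2]), 0.86)]
top brush [(array([274.5, 258.9]), 0.79)]
top block [(array([311. , 168.4]), 0.57), (array([284.3, 206.3]), 0.49)]
top tape [(array([366.3, 167.9]), 0.78)]
```

View pics/side0z.png

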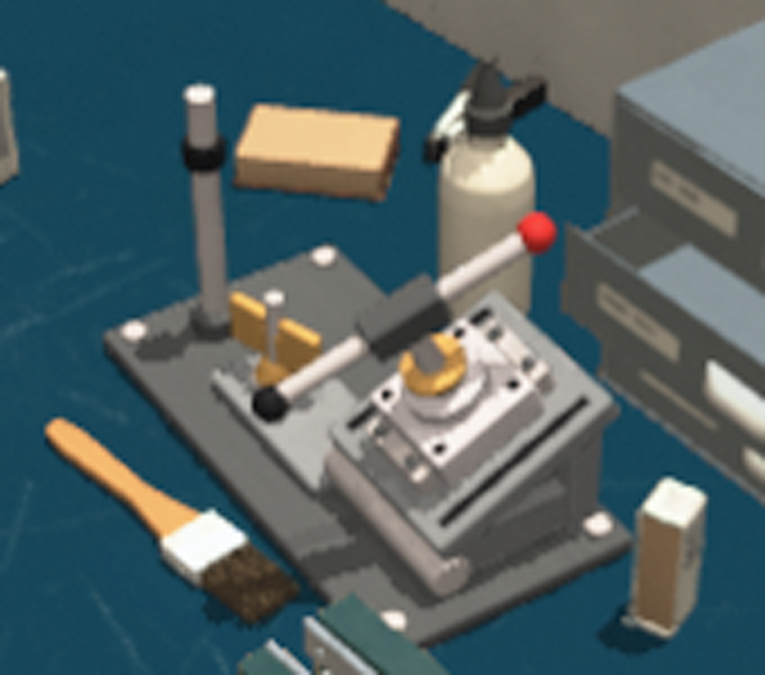

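View pics/top0z.png

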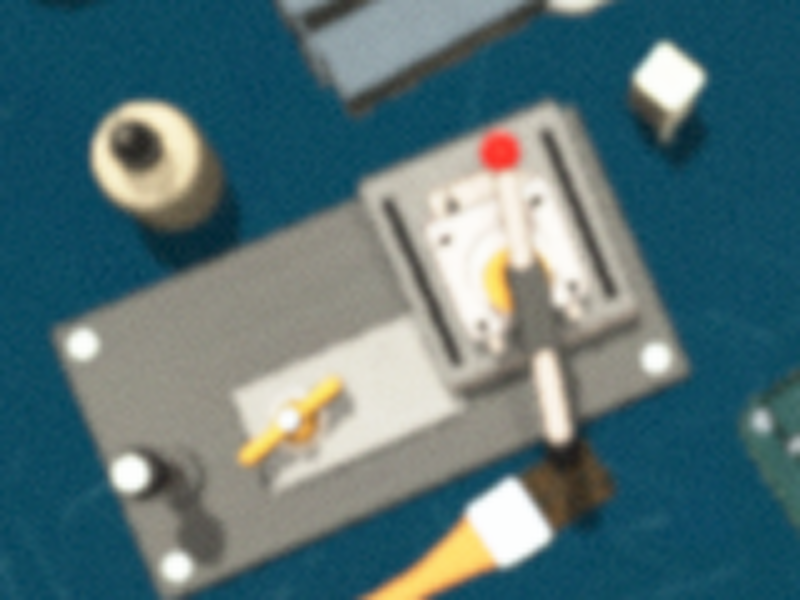

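The zooms show the base plate corners, the column top at (132,473) in the top zoom and (200,92) in the side zoom, the wing plate ends, and the red and black balls. I'll fit the fixture pose and both joint angles to these.

```bash
cat > fit.py <<'E'
from h import *
from scipy.optimize import least_squares
T=lambda u,v:('top',(180+u/5-.4,150+v/5-.4))
S=lambda u,v:('side',(195+u/4.5-.4,140+v/4.5-.4))
obs=[((100,240,12),T(55,328)),((-60,240,12),T(168,598)),((-60,-70,12),T(690,366)),
((0,207,177),T(132,473)),((0,207,177),S(200,93)),((-60,240,12),S(104,338)),((100,240,12),S(328,250)),((100,-70,12),S(632,542)),
((0,135,82),T(291,420)),((0,135,82),S(274,298))]
a25=np.radians(25)
# tap axis; table centre (40,0,70)
ax=np.array([-np.sin(a25),0,np.cos(a25)])
up=np.array([np.cos(a25),0,np.sin(a25)])
fy=np.array([0,1,0.])
def tapframe(q,h0):
    # h0: height of tap_grip along axis above table centre at q=0
    c=np.array([40,0,70])+ax*(h0-8*q/2/np.pi)
    # clockwise seen from outside (against axis): rotate by -q about ax
    x=cv2.Rodrigues(ax*-q)[0]@up
    return c,x
def wing(q):
    # at .65 plate x along fixture x ; cw => rotate -(q-.65) about z
    d=-(q-.65); return np.array([np.cos(d),np.sin(d),0]),np.array([-np.sin(d),np.cos(d),0])
def W(p,P): 
    c,s=np.cos(p[2]),np.sin(p[2]); R=np.array([[c,-s,0],[s,c,0],[0,0,1]])
    return R@(np.array(P)/1000)+np.array([p[0],p[1],0])
if __name__=="__main__":
    red=[T(500,152),S(537,232)]; blk=[T(565,452),S(270,403)]
    we=[(1,T(240,462)),(-1,T(342,380)),(1,S(232,300)),(-1,S(322,338))]
    def res(p,full=False):
        r=[]
        for P,(n,uv) in obs: r.append(proj(n,W(p,P))[0]-uv)
        c,x=tapframe(p[3],p[4])
        for o in red: r.append(proj(o[0],W(p,c+78*x))[0]-o[1])
        for o in blk: r.append(proj(o[0],W(p,c-78*x))[0]-o[1])
        wx,wy=wing(p[5])
        for s,(n,uv) in we: r.append(proj(n,W(p,np.array([0,135,57+ (12)])+33*s*wy))[0]-uv)
        return np.array(r) if full else np.hstack(r)
    sol=least_squares(res,[0.6,0.3,0.4,0.2,110,0.2],loss='soft_l1')
    print(sol.x); print(np.round(res(sol.x,True),1)); np.save('fit.npy',sol.x)
    p=sol.x
    c,x=tapframe(p[3],p[4]); wx,wy=wing(p[5]); z=np.zeros(3)
    print('tap_grip',W(p,c),'red',W(p,c+78*x),'ax',W(p,ax*1e3)-W(p,z)); print('wing',W(p,(0,135,57)),'wx',W(p,wx*1e3)-W(p,z),'col',W(p,(0,207,177)))
    for n,h,uvs in (('glue',.178,('top',(205.5,178.5))),('block',.082,('top',(313.5,165))),('tape',.03,('top',(363.5,180.5)))):
        print(n,at_height('top',uvs[1],h))
E
python3 fit.py
```

```text
[ 0.49098101  0.24196446  0.3846518   0.17448216 98.09065164  0.34425462]
[[-0.6  0.2]
 [-0.2  0.9]
 [ 1.2  1. ]
 [ 0.4 -0.2]
 [-0.2 -0.3]
 [-0.9 -1.6]
 [ 0.7 -2.3]
 [ 0.8 -1.7]
 [ 0.2 -0.6]
 [-0.3 -0.5]
 [ 0.8 -0.1]
 [-0.5  0.1]
 [ 0.4 -0.8]
 [-0.1  0. ]
 [ 1.1 -0.4]
 [ 0.1 -0.8]
 [-0.4 -2.1]
 [-0.8 -0. ]]
tap_grip [0.48971945 0.24145375 0.15869898] red [0.55933196 0.25502598 0.19116269] ax [-0.39173718 -0.15858176  0.90630779]
wing [0.4403241  0.36709989 0.057     ] wx [0.77099313 0.63684346 0.        ] col [0.41330707 0.43383879 0.177     ]
glue [0.56923194 0.4338403  0.178     ]
block [0.61080606 0.16852254 0.082     ]
tape [0.57382366 0.03229195 0.03      ]
```

The fit is good to about 1-2 px: wing angle ≈ 0.34 and tap angle ≈ 0.17, both inside their stated ranges. Before moving past the column I'll check which way the gripper body is long, and how high the cabinet is.

Run:
```python
from h import *
zoom('pics/side0.png','pics/grz.png',90,0,190,140,4.2)
zoom('pics/top0.png','pics/grt.png',0,290,160,420,4.5)
d=np.load('pics/top0d.npy')
for uv in [(280,70),(280,150),(295,130),(335,105),(250,155),(205,178),(153,214),(187,128)]:
    z=d[uv[1],uv[0]]; print(uv,np.round(at_depth('top',uv,z),3))
print(proj('top',[[0.206,0.642,0.2217]]),proj('side',[[0.206,0.642,0.2217]]))
```

```text
(280, 70) [0.823 0.249 0.199]
(280, 150) [0.653 0.254 0.08 ]
(295, 130) [0.682 0.217 0.173]
(335, 105) [0.749 0.115 0.146]
(250, 155) [0.642 0.332 0.081]
(205, 178) [0.571 0.436 0.171]
(153, 214) [0.499 0.599 0.023]
(187, 128) [0.721 0.498 0.066]
[[111.82132732 339.01371396]] [[152.05963202 112.8087926 ]]
```

View pics/grz.png

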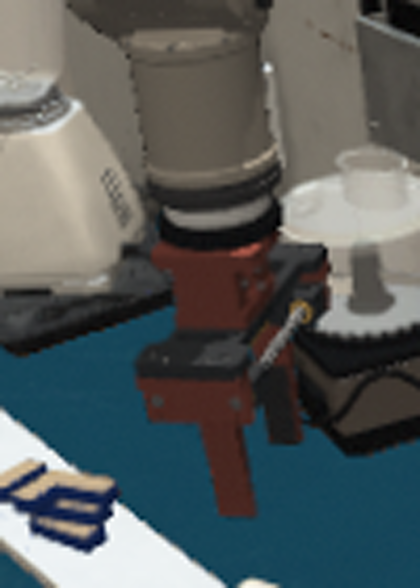

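View pics/grt.png

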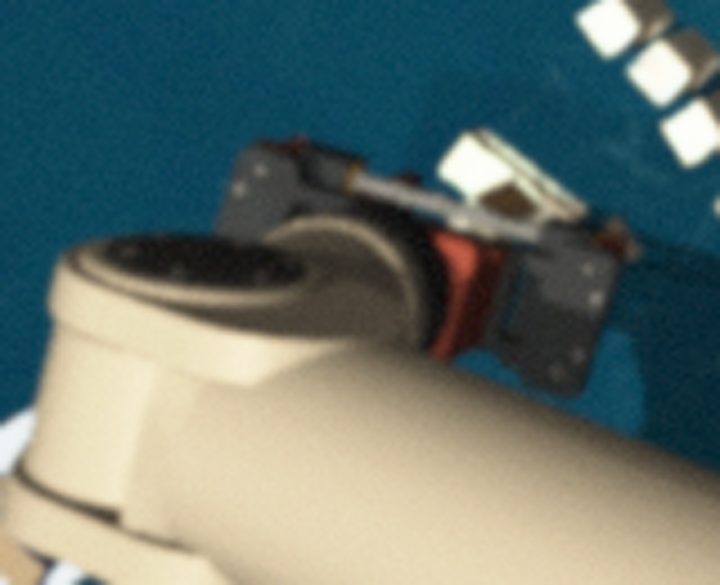

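The gripper body is long along the jaw axis (tool x), so pinching along the wing's x keeps its thin side towards the column. The cabinet drawer is at z≈0.17–0.2 for x≥0.68. Now to work out the first move.

```bash
cat > go.py <<'E'
from h import *
def rel(target,az=None):
    """tool shift (cm) and roll (deg) from current pose to TCP target; az: wanted azimuth deg of tool x (mod 180 -> nearest unless exact)"""
    s=get_state(); R=s['tcp_rot']; d=R.T@(np.array(target)-s['tcp_pos'])*100
    a=np.degrees(np.arctan2(R[1,0],R[0,0]))
    out=[*np.round(d,2)]
    if az is not None: out.append(round((a-az+90)%180-90,1))
    return out,'az now',round(a,1)
E
python3 - <<'E'
from go import *
print(rel((.4403,.3671,.222),39.6))
E
```

```text
([np.float64(-19.09), np.float64(30.69), np.float64(0.07), np.float64(32.6)], 'az now', np.float64(72.2))
```

```bash
python3 -m crank '[[0.6,-3.2,5.1,-0.5,5],[0.6,-6.4,10.2,-0.5,11],[0.6,-9.6,15.4,-0.5,17],[0.6,-12.8,20.5,-0.5,23],[0.6,-16,25.7,-0.5,29],[0.6,-19.1,30.7,-0.5,32.6],[0.6,-19.1,30.7,-0.5,32.6],[0.6,-19.1,30.7,-0.5,32.6]]' 30
python3 - <<'E'
from go import *
for n in('side','top'):
    p,d=camera(n); cv2.imwrite(f'pics/{n}1.png',p[:,:,::-1])
zoom('pics/side1.png','pics/side1z.png',195,100,365,250,4.5)
zoom('pics/top1.png','pics/top1z.png',160,150,340,290,4.4)
print(get_state()['joints'])
print(rel((.4403,.3671,.042),39.6))
E
```

```text
clock: 2.0
tcp_pos: [0.44, 0.3674, 0.2277]
tcp_rot: [[0.77, 0.638, -0.0], [0.638, -0.77, 0.001], [0.0, -0.001, -1.0]]
force: [-0.7, 0.1, -0.5]
finger_gap: 0.0527
[-0.99962653  0.3074047   0.24012145  1.81213408 -0.08484009  1.03191183
 -0.03281187]
([np.float64(0.0), np.float64(0.2), np.float64(18.56), np.float64(0.2)], 'az now', np.float64(39.8))
```

View pics/side1z.png

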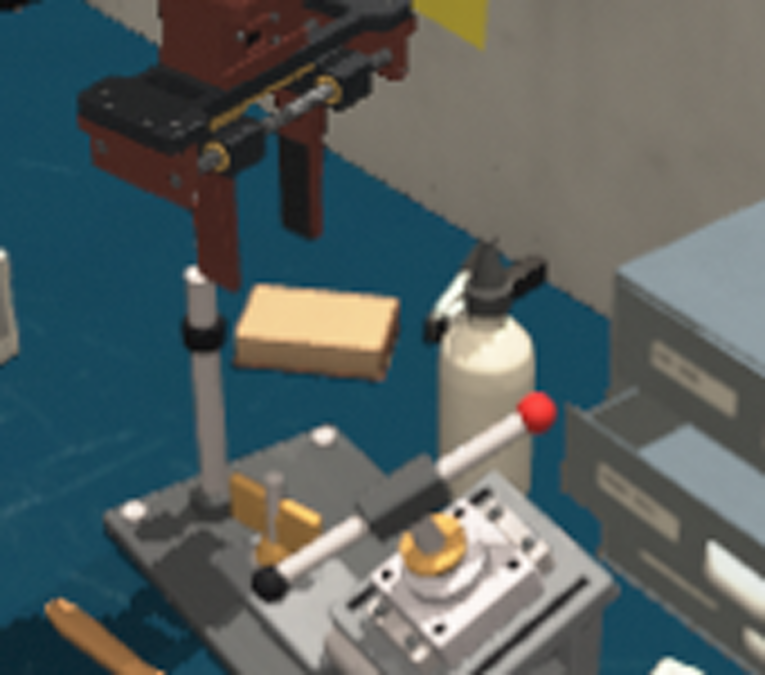

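View pics/top1z.png

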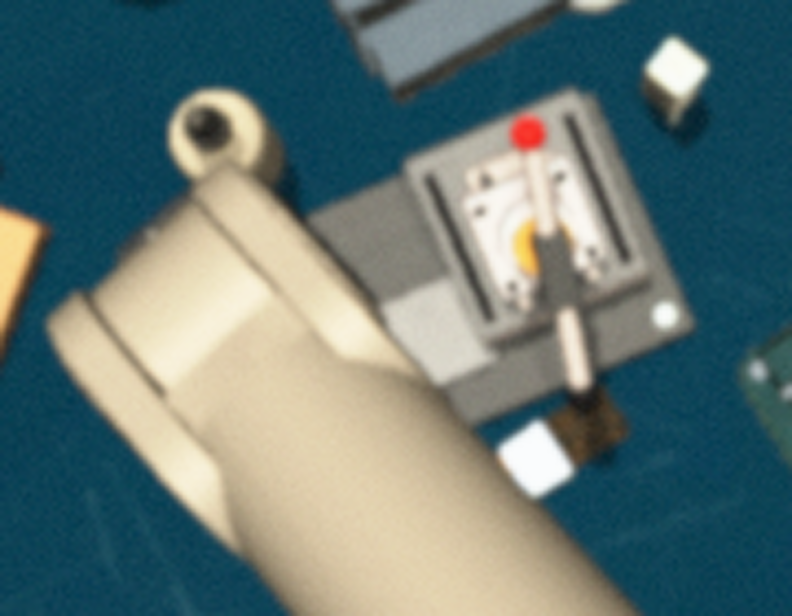

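The fingers hang centred over the wing nut (gap 53 mm), with the column about 70 mm off the body's thin side and the gripper's spindle facing away from it. Descending.

```bash
python3 -m crank '[[0.5,0,0,4,0],[0.5,0,0.1,8,0],[0.5,0,0.1,12,0],[0.5,0,0.1,15,0],[0.5,0,0.1,17,0],[0.5,0,0.1,18.3,0],[0.5,0,0.1,18.3,0]]'
python3 - <<'E'
from go import *
p,d=camera('side'); cv2.imwrite('pics/side2.png',p[:,:,::-1]); zoom('pics/side2.png','pics/side2z.png',195,110,365,260,4.5)
E
```

```text
clock: 2.98
tcp_pos: [0.44, 0.3666, 0.044]
tcp_rot: [[0.77, 0.638, -0.001], [0.638, -0.77, -0.001], [-0.001, -0.0, -1.0]]
force: [-0.4, 0.1, -0.3]
finger_gap: 0.0439
```

View pics/side2z.png

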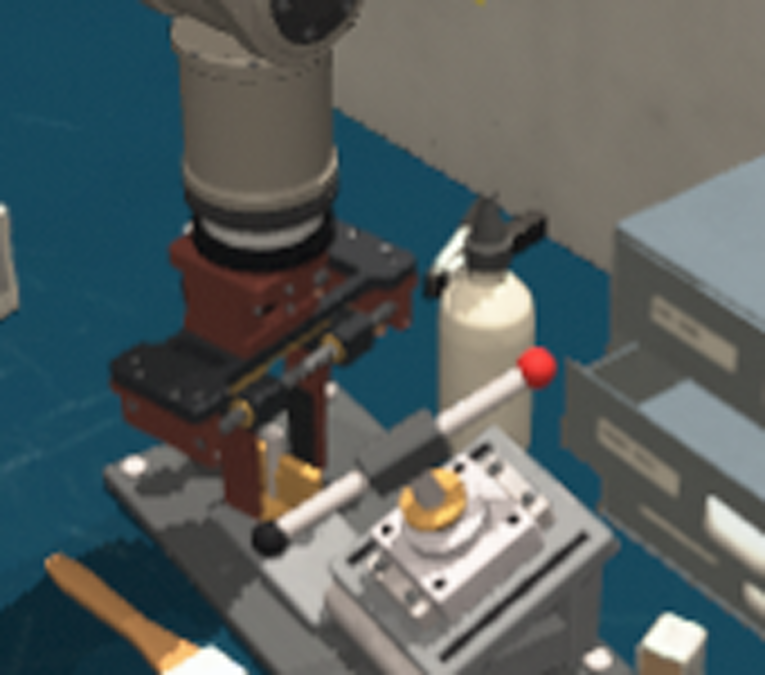

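The fingers straddle the wing plate at (260–320,490) in the zoom and no contact force shows. Closing.

```bash
python3 -m crank '[[0,0,0,0,0],[0,0,0,0,0],[0,0,0,0,0],[0,0,0,0,0]]' 40; python3 -c "
from h import *
print(get_state()['moment'])"
```

```text
clock: 3.52
tcp_pos: [0.4416, 0.3667, 0.045]
tcp_rot: [[0.771, 0.637, 0.001], [0.637, -0.771, 0.001], [0.002, -0.0, -1.0]]
force: [0.2, 0.4, 1.9]
finger_gap: 0.0093
[-0.04974799  0.11422905 -0.01191515]
```

```bash
python3 -m crank '[[0,0,0,0,8],[0,0,0,0,16],[0,0,0,0,24],[0,0,0,0,32],[0,0,0,0,40],[0,0,0,0,46],[0,0,0,0,50],[0,0,0,0,50]]'
python3 - <<'E'
from go import *
s=get_state();print(s['moment'],s['joints'])
for n in('side','top'):
    p,d=camera(n); cv2.imwrite(f'pics/{n}3.png',p[:,:,::-1])
zoom('pics/side3.png','pics/side3z.png',195,110,365,260,4.5)
E
```

```text
clock: 4.53
tcp_pos: [0.4391, 0.3621, 0.0449]
tcp_rot: [[0.983, -0.182, -0.005], [-0.182, -0.983, -0.006], [-0.004, 0.006, -1.0]]
force: [-8.4, -10.7, 16.4]
finger_gap: 0.0094
[-2.38699523  1.49998617  0.21022347] [-1.12072355  0.57509128  0.42283115  1.96311796 -0.35995664  0.68452005
 -0.65763611]
```

View pics/side3z.png

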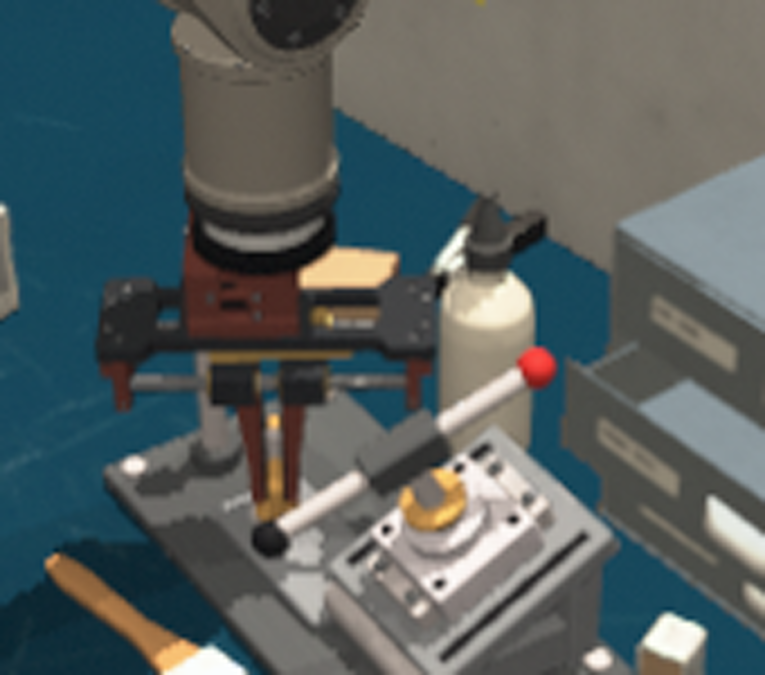

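The nut turned with the tool by about 50° (to roughly 1.22 rad). There's a mild 14 N side force on the tool, pointing away from the column. I'll slide along the plate away from the column to relieve it, then turn the last few degrees.

```bash
python3 -m crank '[[0,0,0.3,0,0],[0,0,0.5,0,0],[0,0,0.5,0,1.5],[0,0,0.5,0,3],[0,0,0.5,0,3]]'
python3 - <<'E'
from go import *
s=get_state();print(s['moment'],s['force'],rel(s['tcp_pos']))
E
```

```text
clock: 5.25
tcp_pos: [0.4389, 0.362, 0.0449]
tcp_rot: [[0.973, -0.231, -0.002], [-0.231, -0.973, 0.0], [-0.002, 0.0, -1.0]]
force: [-5.7, 1.6, 7.9]
finger_gap: 0.0095
[-0.03026306  1.23164789  0.21527774] [-5.65516425  1.62049116  7.89688708] ([np.float64(0.0), np.float64(0.0), np.float64(0.0)], 'az now', np.float64(-13.4))
```

The forces have dropped and the tool azimuth is -13.4°, where the stop would be -15.2°. That puts the nut at about 1.27 rad. Release, rise and check.

```bash
python3 -m crank '[[0.4,0,0,0,0],[0.4,0,0,0,0],[0.4,0,0,-3,0],[0.4,0,0,-8,0],[0.4,0,0,-13,0],[0.4,0,0,-19,0],[0.4,0,4,-20,0],[0.4,0,8,-20,0]]'
python3 - <<'E'
from go import *
for n in('side','top'):
    p,d=camera(n); cv2.imwrite(f'pics/{n}4.png',p[:,:,::-1])
zoom('pics/side4.png','pics/side4z.png',195,140,365,290,4.5)
zoom('pics/top4.png','pics/top4z.png',180,150,340,270,5)
print(get_state()['joints'])
E
```

```text
clock: 6.25
tcp_pos: [0.4223, 0.2828, 0.2458]
tcp_rot: [[0.973, -0.232, 0.002], [-0.232, -0.973, 0.002], [0.002, -0.002, -1.0]]
force: [1.1, -0.8, -0.6]
finger_gap: 0.0348
[-1.24102913  0.18716829  0.61502684  1.95918108 -0.12588287  1.03315247
 -0.80930826]
```

View pics/side4z.png

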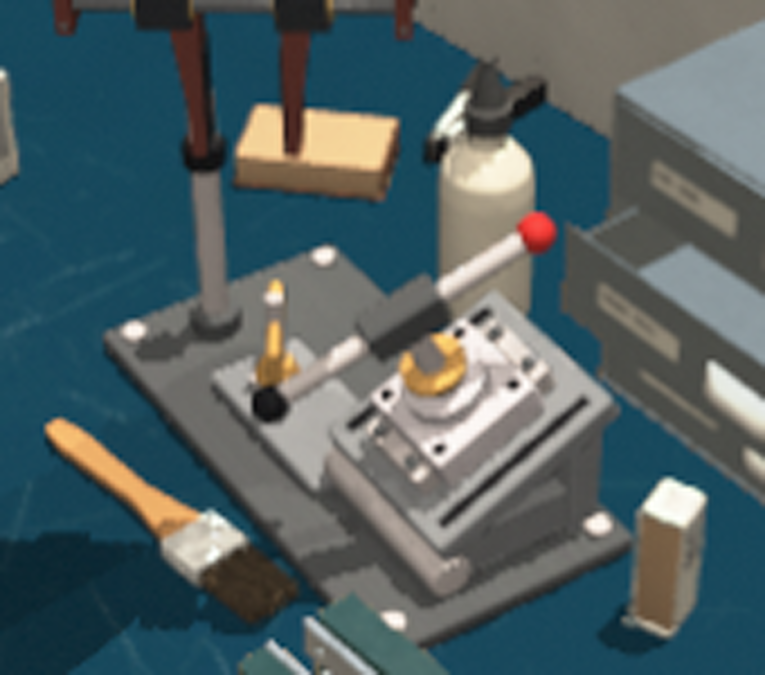

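View pics/top4z.png

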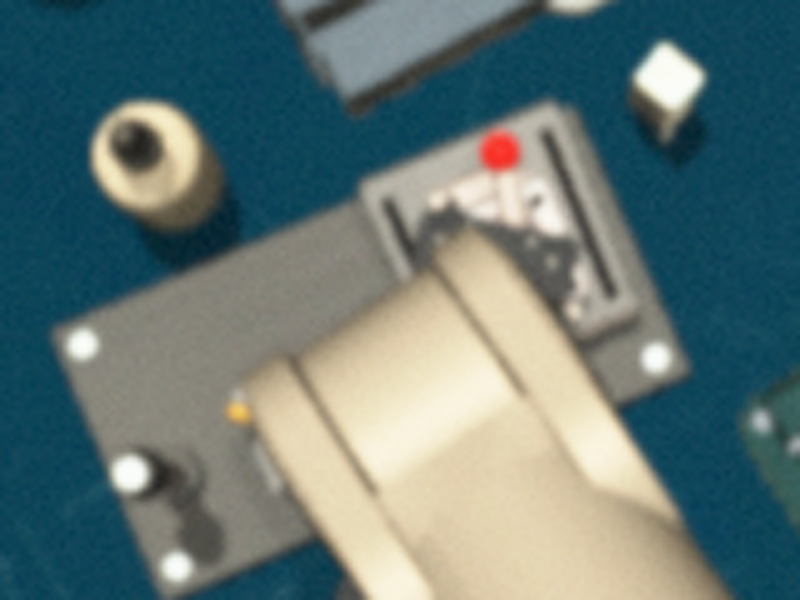

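The wing plate now stands nearly edge-on in the side view, and its column-side end shows at (239,411) in the top zoom. Next I'll read the angle from that end and plan the tap arc.

```bash
cat > plan.py <<'E'
from fit import *
from go import rel
p=np.load('fit.npy')
# tangential az of tool for ball
def ball(q,sgn=1):
    c,x=tapframe(q,p[4]); 
    P=W(p,c+sgn*78*x); r=W(p,c+sgn*78*x)-W(p,c); az_r=np.degrees(np.arctan2(r[1],r[0]))
    return P,az_r
def row(q,sgn,az0_off,dz=-.014):
    """tool az = az_r+az0_off ; TCP at ball + dz"""
    P,a=ball(q,sgn); return P+[0,0,dz],a+az0_off
E
python3 - <<'E'
from plan import *
for q in (1.1,1.2,1.25,1.3):
    wx,wy=wing(q); print(q,[(np.array(proj('top',W(p,np.array([0,135,69])+s*33*wy))[0])-[179.6,149.6])*5 for s in(1,)])
for q in np.arange(0.17,6.7,.5):
    for s in(1,-1): P,a=ball(q,s); print(round(q,2),s,np.round(P,3),round(a,1),end='  ')
    print()
E
```

```text
1.1 [array([230.32323939, 415.34153292])]
1.2 [array([230.95080957, 408.97521192])]
1.25 [array([231.50178085, 405.8222838 ])]
1.3 [array([232.20910561, 402.70001473])]
0.17 1 [0.559 0.255 0.191] 11.3  0.17 -1 [0.42  0.228 0.126] -168.7  
0.67 1 [0.56  0.217 0.184] -19.1  0.67 -1 [0.42  0.266 0.132] 160.9  
1.17 1 [0.543 0.185 0.17 ] -47.0  1.17 -1 [0.438 0.298 0.145] 133.0  
1.67 1 [0.513 0.167 0.154] -73.1  1.67 -1 [0.468 0.316 0.16 ] 106.9  
2.17 1 [0.478 0.167 0.138] -99.7  2.17 -1 [0.504 0.317 0.175] 80.3  
2.67 1 [0.446 0.185 0.126] -128.6  2.67 -1 [0.536 0.298 0.185] 51.4  
3.17 1 [0.425 0.218 0.122] -159.8  3.17 -1 [0.558 0.267 0.188] 20.2  
3.67 1 [0.42  0.256 0.126] 169.3  3.67 -1 [0.563 0.229 0.183] -10.7  
4.17 1 [0.433 0.29  0.137] 140.7  4.17 -1 [0.551 0.194 0.171] -39.3  
4.67 1 [0.46  0.313 0.152] 114.2  4.67 -1 [0.524 0.171 0.155] -65.8  
5.17 1 [0.495 0.319 0.167] 88.0  5.17 -1 [0.49  0.166 0.138] -92.0  
5.67 1 [0.529 0.306 0.179] 59.9  5.67 -1 [0.456 0.179 0.125] -120.1  
6.17 1 [0.555 0.277 0.185] 29.2  6.17 -1 [0.431 0.208 0.119] -150.8  
6.67 1 [0.565 0.24  0.182] -2.2  6.67 -1 [0.421 0.245 0.121] 177.8
```

From that end the nut angle reads about 1.2–1.25, too close to the 1.15 limit to accept without a clear view. I'll go above the red ball, turned so the ball sits between the fingers, and look again from there.

Plan for the tap: cage the ball loosely between the fingers, since the tool can't tilt, and follow the tilted circle. The regrip happens at 3.3 rad because of joint 7's range.

```bash
python3 -m crank '[[0.4,2,0,-2,-10],[0.4,4,0,-3,-20],[0.4,6,-0.3,-4,-30],[0.4,8,-0.3,-4,-40],[0.4,10,-0.4,-4,-50],[0.4,12,-0.4,-4,-60],[0.4,14,-0.5,-4,-70],[0.4,14,-0.5,-4,-80]]';python3 -m crank '[[0.4,0,0,0,-10],[0.4,0,0,0,-20],[0.4,0,0,0,-30],[0.4,0,0,0,-35],[0.4,0,0,0,-35]]'
python3 - <<'E'
from plan import *
for n in('side','top'):
    im,d=camera(n); cv2.imwrite(f'pics/{n}5.png',im[:,:,::-1])
zoom('pics/side5.png','pics/side5z.png',195,140,365,290,4.5)
zoom('pics/top5.png','pics/top5z.png',180,150,340,270,5)
print(get_state()['joints'])
t,a=row(p[3],1,90,-.017); print(t,rel(t,a))
E
```

```text
clock: 7.35
tcp_pos: [0.5604, 0.2554, 0.2839]
tcp_rot: [[0.394, 0.919, 0.0], [0.919, -0.394, -0.001], [-0.001, 0.001, -1.0]]
force: [0.1, -0.1, -0.5]
finger_gap: 0.0351
clock: 7.98
tcp_pos: [0.5591, 0.2561, 0.2842]
tcp_rot: [[-0.2, 0.98, -0.0], [0.98, 0.2, -0.0], [0.0, -0.0, -1.0]]
force: [0.4, 0.5, -0.6]
finger_gap: 0.0351
[-0.76828952  0.3337203   0.30981406  1.64974897 -0.10844767  1.17534239
  1.33847147]
[0.55933196 0.25502598 0.17416269] ([np.float64(-0.11), np.float64(0.02), np.float64(11.01), np.float64(0.4)], 'az now', np.float64(101.5))
```

View pics/side5z.png

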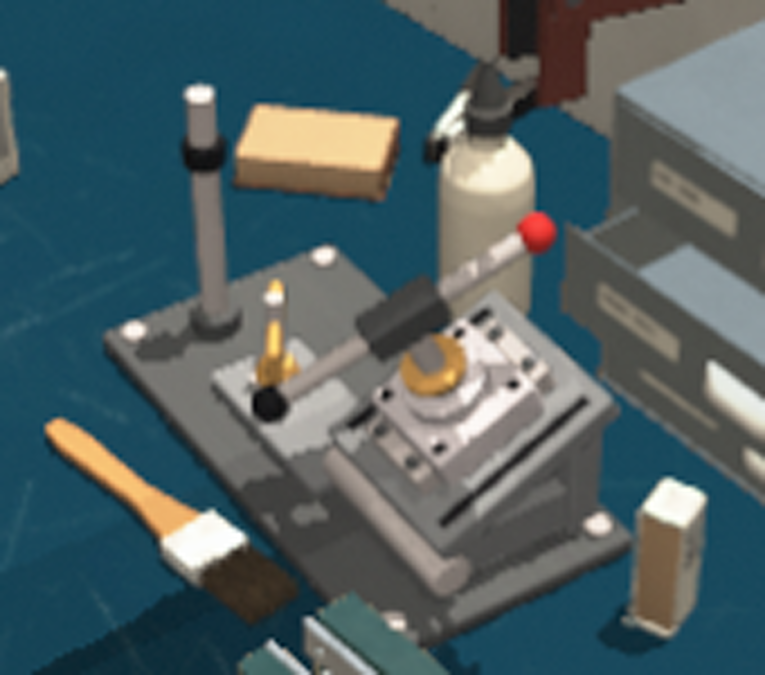

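View pics/top5z.png

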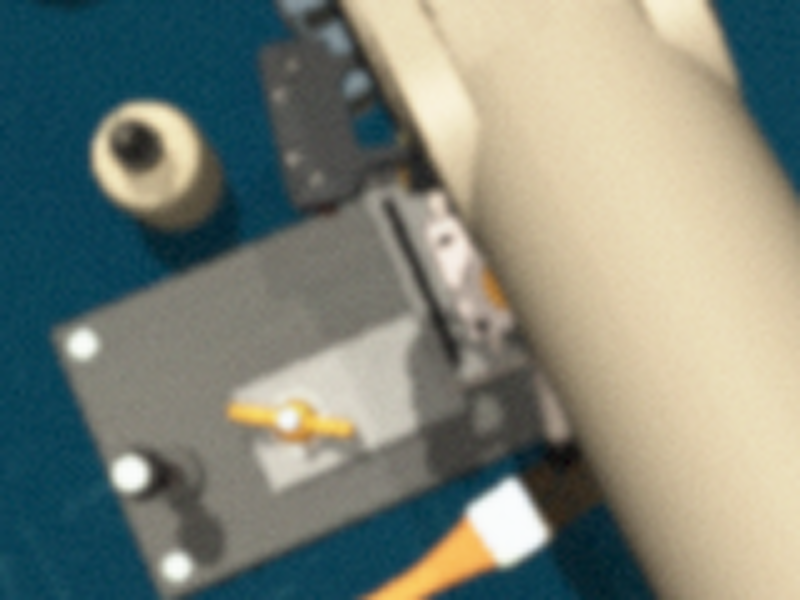

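The top view now shows the plate clearly, from (229,409) to (354,431). I'll measure its axis from the brass pixels and compare it with projections.

Run:
```python
from plan import *
for f,q0 in (('top0',.344),('top5',1.2)):
    im=cv2.imread(f'pics/{f}.png').astype(float)[225:250,222:255]
    b,g,r=im[...,0],im[...,1],im[...,2]
    w=np.clip(r-b-60,0,None); v,u=np.nonzero(w>0); ww=w[v,u]
    m=np.array([np.average(u,weights=ww),np.average(v,weights=ww)]); d=np.c_[u,v]-m
    C=(d*ww[:,None]).T@d; e=np.linalg.eigh(C)[1][:,1]; print(f,m+[222,225],np.degrees(np.arctan2(e[1],e[0])))
for q in (.3,.344,1.1,1.15,1.2,1.25,1.3):
    wx,wy=wing(q); a,b=[proj('top',W(p,np.array([0,135,64])+s*33*wy))[0] for s in(1,-1)]; d=b-a
    print(q,np.degrees(np.arctan2(d[1],d[0])))
```

```text
top0 [238.04949324 234.37212838] 140.7751536654065
top5 [238.12110858 233.84870919] -171.20914405991724
0.3 -43.44599560367953
0.344 -40.94318032389827
1.1 2.2287329981000665
1.15 5.099782259727365
1.2 7.972860597040275
1.25 10.847886888154386
1.3 13.72476017388613
```

The nut measures about 1.21 rad. That passes 1.15, but the margin is thin, so I'll tighten it properly. I'll pinch the wing 20 mm off-centre on the side away from the column and turn to the stop.

Run:
```python
from plan import *
wx,wy=wing(1.21); n=W(p,(0,135,57)); d=(W(p,-wy*1000)-W(p,(0,0,0))); print(d)
for q in(1.21,1.3,1.33):
    wx,wy=wing(q); t=W(p,np.array([0,135,45])-20*wy); 
    v=W(p,wx*1e3)-W(p,(0,0,0)); az=np.degrees(np.arctan2(v[1],v[0])); print(q,t,az,rel(t,az))
```

```text
[-0.17445101 -0.98466586  0.        ]
1.21 [0.43683508 0.34740657 0.045     ] -10.046711622948155 ([np.float64(11.39), np.float64(-10.14), np.float64(23.93), np.float64(-68.5)], 'az now', np.float64(101.5))
1.3 [0.43507919 0.34779987 0.045     ] -15.203331779125563 ([np.float64(11.46), np.float64(-10.31), np.float64(23.93), np.float64(-63.3)], 'az now', np.float64(101.5))
1.33 [0.43450264 0.34796587 0.045     ] -16.92220516451804 ([np.float64(11.49), np.float64(-10.36), np.float64(23.93), np.float64(-61.6)], 'az now', np.float64(101.5))
```

```bash
python3 -m crank '[[0.4,1.5,-1.3,0,10],[0.4,3,-2.6,0,20],[0.4,4.5,-4,0,30],[0.4,6,-5.3,0,40],[0.4,7.5,-6.6,0,50],[0.4,9,-8,0,60],[0.4,10.5,-9.3,0,70],[0.4,11.4,-10.1,0,80]]';python3 -m crank '[[0.4,0,0,2,10],[0.4,0,0,4,20],[0.4,0,0,6,30],[0.4,0,0,6,31.5],[0.4,0,0,6,31.5]]'
python3 - <<'E'
from plan import *
print(rel((.4368,.3474,.045),-10))
E
```

```text
clock: 9.07
tcp_pos: [0.4361, 0.3482, 0.2846]
tcp_rot: [[0.932, 0.362, -0.0], [0.362, -0.932, 0.0], [-0.0, -0.0, -1.0]]
force: [0.3, 0.7, 0.6]
finger_gap: 0.0352
clock: 9.7
tcp_pos: [0.4373, 0.3476, 0.2253]
tcp_rot: [[0.985, -0.17, 0.001], [-0.17, -0.985, 0.001], [0.001, -0.001, -1.0]]
force: [-0.7, -0.0, -1.3]
finger_gap: 0.0353
([np.float64(-0.06), np.float64(0.04), np.float64(18.03), np.float64(0.2)], 'az now', np.float64(-9.8))
```

```bash
python3 -m crank '[[0.4,0,0,5,0],[0.4,0,0,10,0],[0.4,0,0,14,0],[0.4,0,0,17,0],[0.4,0,0,18,0],[0.4,0,0,18,0]]'; python3 -m crank '[[0,0,0,0,0],[0,0,0,0,0],[0,0,0,0,0],[0,0,0,0,0]]' 30; python3 -c "
from h import *
print(get_state()['moment'])"
```

```text
clock: 10.45
tcp_pos: [0.4375, 0.3476, 0.0452]
tcp_rot: [[0.985, -0.171, 0.0], [-0.171, -0.985, 0.001], [0.0, -0.001, -1.0]]
force: [-0.4, 0.2, -0.1]
finger_gap: 0.0354
clock: 10.95
tcp_pos: [0.4368, 0.3476, 0.0453]
tcp_rot: [[0.985, -0.171, -0.0], [-0.171, -0.985, 0.001], [-0.0, -0.001, -1.0]]
force: [-1.9, -1.6, 5.8]
finger_gap: 0.008
[-0.11930684  0.58453557  0.11680195]
```

The gap is 8.0 mm, so it's on the plate itself and square. Turning to the stop.

```bash
python3 -m crank '[[0,-0.1,0,0,2],[0,-0.15,0,0,4],[0,-0.2,0,0,5.5],[0,-0.25,0,0,7],[0,-0.3,0,0,8],[0,-0.3,0,0,8]]'; python3 -c "
from go import *
s=get_state();print(s['moment'],rel(s['tcp_pos']))"
```

```text
clock: 11.7
tcp_pos: [0.4348, 0.3481, 0.0453]
tcp_rot: [[0.952, -0.306, 0.001], [-0.306, -0.952, 0.001], [0.001, -0.001, -1.0]]
force: [0.2, -0.2, 5.7]
finger_gap: 0.0083
[-0.2416043   0.09490453  0.55306795] ([np.float64(0.0), np.float64(0.0), np.float64(0.0)], 'az now', np.float64(-17.8))
```

The tool is at -17.8°, past the nominal stop, and the moment rose to 0.55 N m, well above the 0.12 friction. That's the hard stop. Release and return above the red ball.

```bash
python3 -m crank '[[0.4,0,0,0,0],[0.4,0,0,0,0],[0.4,0,0,-4,0],[0.4,0,0,-9,0],[0.4,0,0,-15,0],[0.4,0,0,-20,0],[0.4,2,0,-23,-10],[0.4,4,1,-24,-20]]'
python3 - <<'E'
from plan import *
print(rel((.5591,.2551,.27),101.3))
E
```

```text
clock: 12.7
tcp_pos: [0.4698, 0.3269, 0.2867]
tcp_rot: [[0.999, 0.044, 0.002], [0.044, -0.999, 0.003], [0.002, -0.003, -1.0]]
force: [0.7, -0.3, -0.5]
finger_gap: 0.0351
([np.float64(8.6), np.float64(7.57), np.float64(1.67), np.float64(81.2)], 'az now', np.float64(2.5))
```

```bash
python3 -m crank '[[0.4,1.5,1,0,-10],[0.4,3,2,0,-20],[0.4,4.5,3.5,0,-30],[0.4,6,5,0,-40],[0.4,7.5,6.5,0,-50],[0.4,8.6,7.6,0,-60],[0.4,8.6,7.6,0,-70],[0.4,8.6,7.6,0,-80]]';python3 -m crank '[[0.4,0,0,1,-10],[0.4,0,0,1,-19],[0.4,0,0,1,-19],[0.4,0,0,1,-19]]';python3 - <<'E'
from plan import *
for n in('side','top'):
    im,d=camera(n); cv2.imwrite(f'pics/{n}6.png',im[:,:,::-1])
zoom('pics/side6.png','pics/side6z.png',195,100,365,250,4.5)
im=cv2.imread('pics/top6.png').astype(float)[225:250,222:255]
b,g,r=im[...,0],im[...,1],im[...,2]
w=np.clip(r-b-60,0,None); v,u=np.nonzero(w>0); ww=w[v,u]
m=np.array([np.average(u,weights=ww),np.average(v,weights=ww)]); d=np.c_[u,v]-m
C=(d*ww[:,None]).T@d; e=np.linalg.eigh(C)[1][:,1]; print(m+[222,225],np.degrees(np.arctan2(e[1],e[0])))
t,a=row(p[3],1,90,-.017); print(t,rel(t,a))
E
```

```text
clock: 13.7
tcp_pos: [0.5576, 0.2526, 0.2841]
tcp_rot: [[0.133, 0.991, -0.001], [0.991, -0.133, -0.0], [-0.001, -0.001, -1.0]]
force: [-0.6, -0.2, -0.3]
finger_gap: 0.0353
clock: 14.2
tcp_pos: [0.5577, 0.2529, 0.2746]
tcp_rot: [[-0.189, 0.982, -0.0], [0.982, 0.189, 0.0], [0.0, -0.0, -1.0]]
force: [-0.2, -0.4, 0.5]
finger_gap: 0.0351
[238.22504262 233.83027088] -166.2623361850601
[0.55933196 0.25502598 0.17416269] ([np.float64(0.15), np.float64(0.2), np.float64(10.05), np.float64(-0.1)], 'az now', np.float64(101.0))
```

View pics/side6z.png

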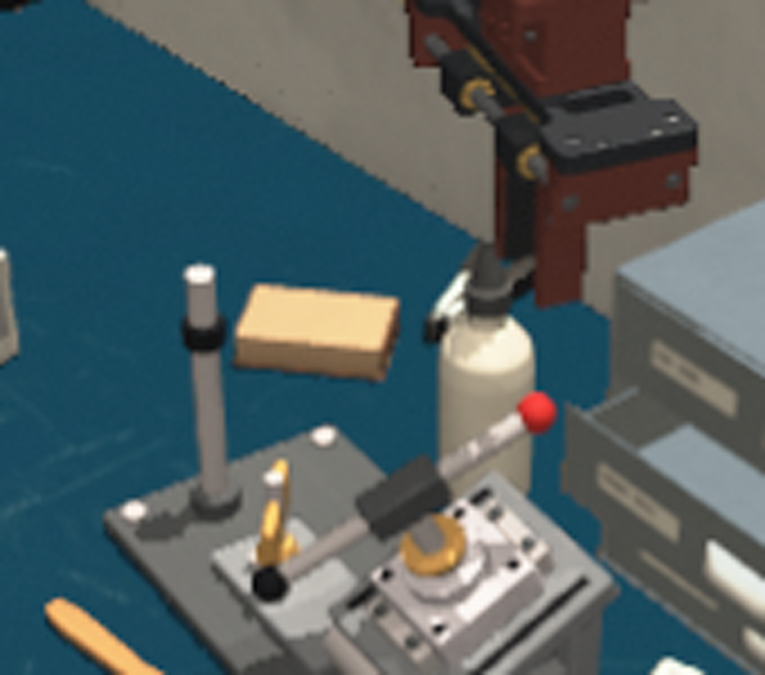

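The plate axis now reads 13.74°, which is 1.30 rad, so the wing nut is fully tight. The fingers hang above the red ball at (537,412). Lowering round it and closing to a loose cage of about 23 mm.

```bash
python3 -m crank '[[0.4,0.15,0.2,3,0],[0.4,0.15,0.2,6,0],[0.4,0.15,0.2,8.5,0],[0.4,0.15,0.2,10,0],[0.26,0.15,0.2,10,0],[0.26,0.15,0.2,10,0]]' 20
python3 - <<'E'
from plan import *
im,d=camera('side'); cv2.imwrite('pics/side7.png',im[:,:,::-1])
zoom('pics/side7.png','pics/side7z.png',195,100,365,250,4.5)
def rows(q0,q1,n,sgn,off,t0=None):
    pass
E
cat >> plan.py <<'E'
def arc(qs,sgn,off,dz=-.017,lead=0):
    s=get_state(); R=s['tcp_rot']; a0=np.degrees(np.arctan2(R[1,0],R[0,0])); prev=a0
    for q in qs:
        t,a=row(q,sgn,off,dz); d=R.T@(t-s['tcp_pos'])*100
        r=a0-a; r=r-360*round((r-(a0-prev))/360); prev=a0-r
        print(f"[0.26,{d[0]:.1f},{d[1]:.1f},{d[2]:.1f},{r:.0f}]",end=',')
    print()
E
python3 -c "
from plan import *
arc(np.arange(1,9)*.16+.17,1,90)"
```

```text
clock: 15.05
tcp_pos: [0.5601, 0.2552, 0.1757]
tcp_rot: [[-0.192, 0.981, 0.001], [0.981, 0.192, 0.001], [0.0, 0.002, -1.0]]
force: [-1.1, -0.6, -0.6]
finger_gap: 0.0235
[0.26,-1.2,-0.1,0.3,10],[0.26,-2.4,-0.3,0.5,20],[0.26,-3.6,-0.7,0.8,29],[0.26,-4.6,-1.3,1.2,38],[0.26,-5.6,-2.0,1.6,47],[0.26,-6.4,-2.8,2.1,56],[0.26,-7.0,-3.8,2.6,64],[0.26,-7.4,-4.8,3.2,73],
```

View pics/side7z.png

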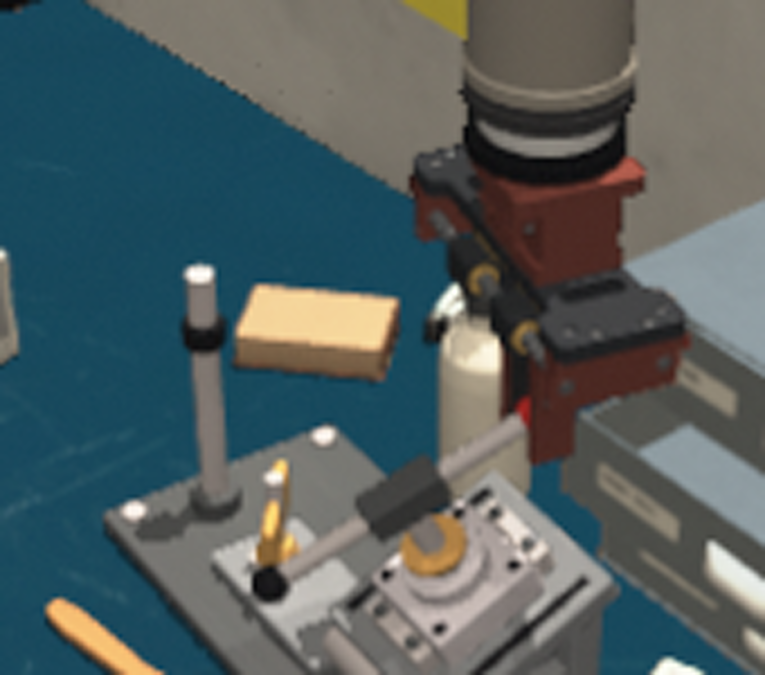

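The ball is caged between the fingers at (525,415) in the zoom, gap 23.5 mm. Running the first arc.

```bash
python3 -m crank '[[0.26,-1.2,-0.1,0.3,10],[0.26,-2.4,-0.3,0.5,20],[0.26,-3.6,-0.7,0.8,29],[0.26,-4.6,-1.3,1.2,38],[0.26,-5.6,-2.0,1.6,47],[0.26,-6.4,-2.8,2.1,56],[0.26,-7.0,-3.8,2.6,64],[0.26,-7.4,-4.8,3.2,73]]'
python3 - <<'E'
from plan import *
im,d=camera('side'); cv2.imwrite('pics/side8.png',im[:,:,::-1])
zoom('pics/side8.png','pics/side8z.png',195,100,365,250,4.5)
arc(np.arange(1,9)*.16+1.45,1,90)
E
```

```text
clock: 16.1
tcp_pos: [0.5286, 0.1738, 0.1445]
tcp_rot: [[0.885, 0.466, 0.005], [0.466, -0.885, 0.003], [0.006, -0.0, -1.0]]
force: [0.9, 0.9, 1.1]
finger_gap: 0.0226
[0.26,-1.1,-0.1,0.5,7],[0.26,-2.2,-0.3,1.0,16],[0.26,-3.2,-0.8,1.5,24],[0.26,-4.2,-1.4,2.0,33],[0.26,-5.0,-2.2,2.5,42],[0.26,-5.7,-3.1,2.9,51],[0.26,-6.3,-4.1,3.2,60],[0.26,-6.7,-5.3,3.5,70],
```

View pics/side8z.png

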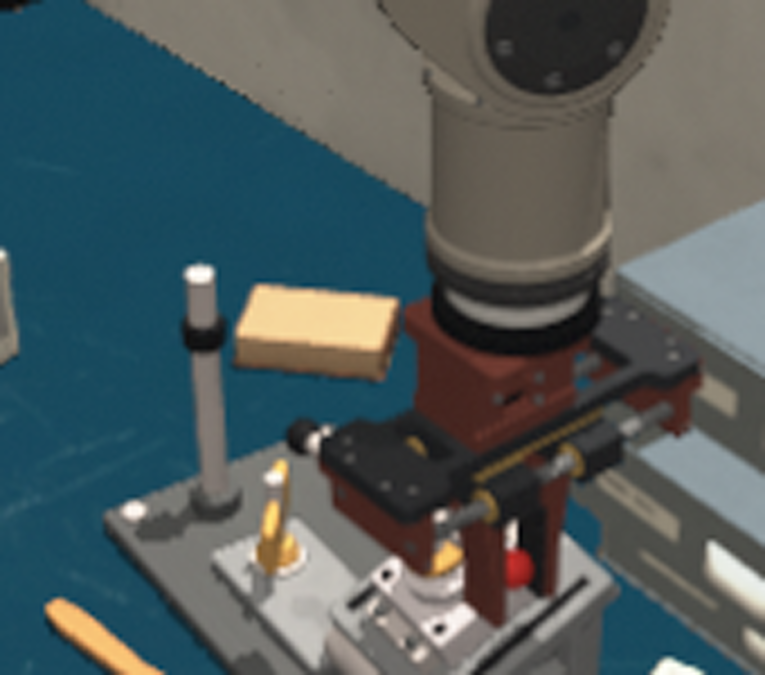

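The bar follows the cage; the red ball shows at (517,570) between the fingers. Continuing.

```bash
python3 -m crank '[[0.26,-1.1,-0.1,0.5,7],[0.26,-2.2,-0.3,1.0,16],[0.26,-3.2,-0.8,1.5,24],[0.26,-4.2,-1.4,2.0,33],[0.26,-5.0,-2.2,2.5,42],[0.26,-5.7,-3.1,2.9,51],[0.26,-6.3,-4.1,3.2,60],[0.26,-6.7,-5.3,3.5,70]]'
python3 - <<'E'
from plan import *
arc([2.9,3.05,3.2,3.35,3.35],1,90); print(get_state()['joints'])
E
```

```text
clock: 17.15
tcp_pos: [0.4436, 0.1882, 0.1084]
tcp_rot: [[0.742, -0.671, 0.002], [-0.671, -0.742, 0.0], [0.002, -0.002, -1.0]]
force: [2.5, -2.3, -3.2]
finger_gap: 0.023
[0.26,-1.4,-0.2,0.2,11],[0.26,-2.5,-0.5,0.3,20],[0.26,-3.6,-1.0,0.3,30],[0.26,-4.5,-1.7,0.3,39],[0.26,-4.5,-1.7,0.3,39],
[-1.2523446   0.45647428  0.9133928   2.15587814 -0.52776711  0.76411112
 -0.72962162]
```

```bash
python3 -m crank '[[0.26,-1.4,-0.2,0.2,10],[0.26,-2.5,-0.5,0.3,20],[0.26,-3.6,-1.0,0.3,30],[0.26,-4.5,-1.7,0.3,39],[0.26,-4.5,-1.7,0.3,39]]'
python3 - <<'E'
from plan import *
for n in('side','top'):
    im,d=camera(n); cv2.imwrite(f'pics/{n}9.png',im[:,:,::-1])
zoom('pics/side9.png','pics/side9z.png',195,100,365,250,4.5)
arc(3.35-.16*np.arange(1,9),1,90); print(get_state()['joints'])
E
```

```text
clock: 17.77
tcp_pos: [0.4204, 0.2319, 0.1048]
tcp_rot: [[0.163, -0.987, 0.0], [-0.987, -0.163, -0.0], [0.0, -0.0, -1.0]]
force: [-0.0, 0.1, 0.2]
finger_gap: 0.0231
[0.26,1.3,-0.2,-0.0,-10],[0.26,2.5,-0.5,-0.1,-20],[0.26,3.6,-0.9,-0.2,-30],[0.26,4.7,-1.6,-0.4,-40],[0.26,5.6,-2.3,-0.7,-49],[0.26,6.4,-3.2,-1.0,-59],[0.26,7.1,-4.2,-1.4,-68],[0.26,7.5,-5.3,-1.9,-76],
[-1.46006957  0.56108719  1.09217654  2.16522415 -0.69801403  0.82637835
 -1.33000983]
```

View pics/side9z.png

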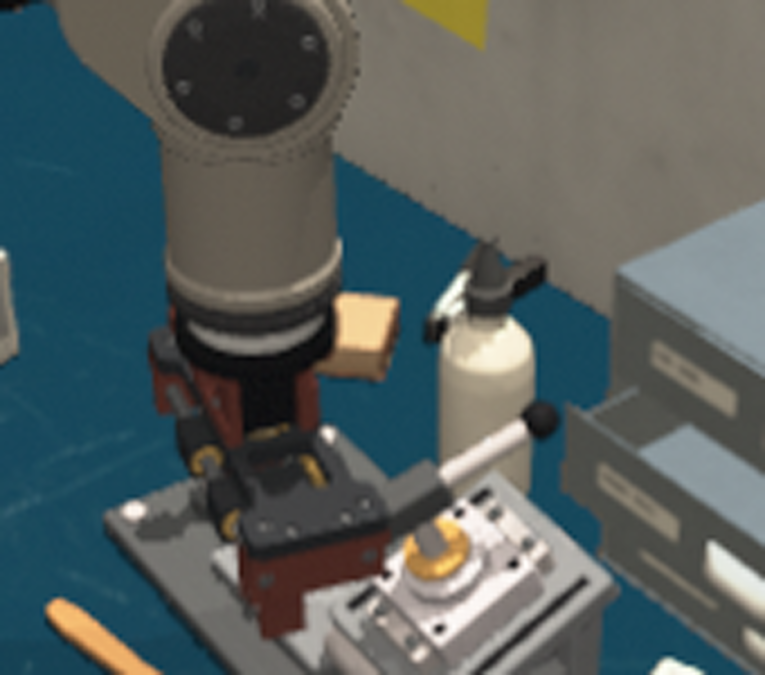

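The black ball now sits upslope at (541,418), so the tap is at about half a turn (~3.33). Now back a quarter.

```bash
python3 -m crank '[[0.26,1.3,-0.2,0,-10],[0.26,2.5,-0.5,-0.1,-20],[0.26,3.6,-0.9,-0.2,-30],[0.26,4.7,-1.6,-0.4,-40],[0.26,5.6,-2.3,-0.7,-49],[0.26,6.4,-3.2,-1.0,-59],[0.26,7.1,-4.2,-1.4,-68],[0.26,7.5,-5.3,-1.9,-76]]'
python3 - <<'E'
from plan import *
arc([1.95,1.83,1.73,1.73],1,90)
E
```

```text
clock: 18.88
tcp_pos: [0.4837, 0.1647, 0.1238]
tcp_rot: [[0.997, -0.078, -0.002], [-0.078, -0.997, 0.001], [-0.002, -0.001, -1.0]]
force: [-2.0, 0.7, -2.2]
finger_gap: 0.0228
[0.26,1.0,-0.1,-0.4,-7],[0.26,1.8,-0.2,-0.8,-13],[0.26,2.5,-0.3,-1.1,-18],[0.26,2.5,-0.3,-1.1,-18],
```

```bash
python3 -m crank '[[0.26,1.0,-0.1,-0.4,-7],[0.26,1.8,-0.2,-0.8,-13],[0.26,2.5,-0.3,-1.1,-18],[0.26,2.5,-0.3,-1.1,-18]]'
python3 - <<'E'
from plan import *
im,d=camera('side'); cv2.imwrite('pics/side10.png',im[:,:,::-1])
zoom('pics/side10.png','pics/side10z.png',195,100,365,250,4.5)
for q in (1.6,1.75,1.9): print(q,[(proj('side',ball(q,s)[0])[0]-[194.6,99.6])*4.5 for s in(1,-1)])
arc(1.73+.16*np.arange(1,9),1,90)
E
```

```text
clock: 19.38
tcp_pos: [0.51, 0.1656, 0.1352]
tcp_rot: [[0.974, 0.227, 0.001], [0.227, -0.974, 0.001], [0.001, -0.001, -1.0]]
force: [-1.3, -0.9, 2.0]
finger_gap: 0.0228
1.6 [array([488.90011458, 589.8017911 ]), array([324.99329914, 417.41507957])]
1.75 [array([469.09687076, 604.45148064]), array([343.49039667, 404.44115357])]
1.9 [array([447.766617  , 616.64698405]), array([363.28287471, 393.53035722])]
[0.26,-1.2,-0.2,0.6,8],[0.26,-2.3,-0.5,1.1,16],[0.26,-3.3,-1.0,1.5,25],[0.26,-4.3,-1.7,2.0,34],[0.26,-5.2,-2.5,2.3,43],[0.26,-5.9,-3.5,2.6,53],[0.26,-6.5,-4.6,2.8,63],[0.26,-6.9,-5.8,2.9,73],
```

View pics/side10z.png

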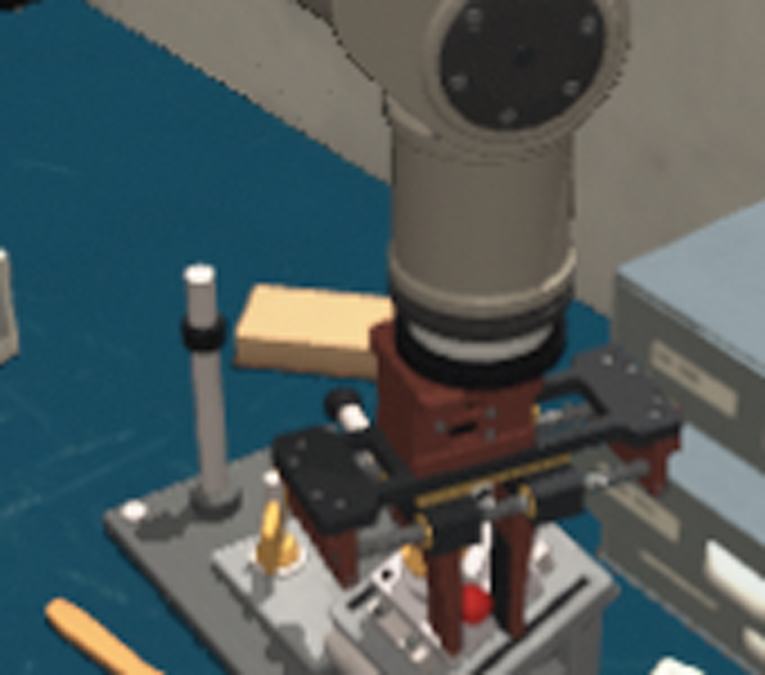

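The red ball is at (476,603) and the black at (342,403), matching q≈1.72. Forward again, with the regrip at 3.35.

```bash
python3 -m crank '[[0.26,-1.2,-0.2,0.6,8],[0.26,-2.3,-0.5,1.1,16],[0.26,-3.3,-1.0,1.5,25],[0.26,-4.3,-1.7,2.0,34],[0.26,-5.2,-2.5,2.3,43],[0.26,-5.9,-3.5,2.6,53],[0.26,-6.5,-4.6,2.8,63],[0.26,-6.9,-5.8,2.9,73]]'
python3 - <<'E'
from plan import *
arc([3.17,3.35,3.35],1,90)
E
```

```text
clock: 20.42
tcp_pos: [0.4298, 0.2064, 0.1058]
tcp_rot: [[0.495, -0.869, 0.002], [-0.869, -0.495, -0.0], [0.001, -0.002, -1.0]]
force: [1.7, -2.0, -2.0]
finger_gap: 0.0228
[0.26,-1.2,-0.1,0.1,9],[0.26,-2.6,-0.5,0.0,21],[0.26,-2.6,-0.5,0.0,21],
```

```bash
python3 -m crank '[[0.26,-1.2,-0.1,0.1,9],[0.26,-2.6,-0.5,0,20],[0.26,-2.6,-0.5,0,21],[0.4,-2.6,-0.5,0,21],[0.4,-2.6,-0.5,0,21],[0.4,-2.6,-0.5,-3,21],[0.4,-2.6,-0.5,-7,21],[0.4,-2.6,-0.5,-8,11]]'; python3 -m crank '[[0.4,0,0,0,-10],[0.4,0,0,0,-20],[0.4,0,0,0,-30],[0.4,0,0,0,-40],[0.4,0,0,0,-50],[0.4,0,0,0,-60],[0.4,0,0,0,-70],[0.4,0,0,0,-80]]';  python3 -m crank '[[0.4,0,0,0,-10],[0.4,0,0,0,-20],[0.4,0,0,0,-30],[0.4,0,0,0,-40],[0.4,0,0,0,-50],[0.4,0,0,0,-60],[0.4,0,0,0,-70],[0.4,0,0,0,-80]]'
python3 - <<'E'
from plan import *
for n in ('side','top'):
    im,d=camera(n); cv2.imwrite(f'pics/{n}11.png',im[:,:,::-1])
zoom('pics/side11.png','pics/side11z.png',195,100,365,250,4.5)
for q in (3.15,3.3,3.45): print(q,[(proj('side',ball(q,s)[0])[0]-[194.6,99.6])*4.5 for s in(1,-1)])
t,a=row(3.33,1,90,-.017); print(t,rel(t,a)); print(get_state()['joints'])
E
```

```text
clock: 21.42
tcp_pos: [0.422, 0.2319, 0.1875]
tcp_rot: [[0.331, -0.944, 0.003], [-0.944, -0.331, 0.002], [-0.001, -0.003, -1.0]]
force: [-0.6, -0.1, -0.5]
finger_gap: 0.0353
clock: 22.42
tcp_pos: [0.4209, 0.2316, 0.186]
tcp_rot: [[0.986, 0.164, 0.0], [0.164, -0.986, 0.001], [0.001, -0.001, -1.0]]
force: [-0.6, -1.1, -0.3]
finger_gap: 0.035
clock: 23.42
tcp_pos: [0.4209, 0.2315, 0.186]
tcp_rot: [[0.01, 1.0, 0.001], [1.0, -0.01, 0.001], [0.001, 0.001, -1.0]]
force: [-0.3, -0.1, 0.1]
finger_gap: 0.0351
3.15 [array([284.2517166 , 603.15327849]), array([523.97749276, 402.44824113])]
3.3 [array([273.93384579, 589.03748669]), array([536.10632913, 415.70215777])]
3.45 [array([266.6737126 , 573.17153847]), array([545.42840525, 431.08085653])]
[0.42144461 0.22957558 0.1056768 ] ([np.float64(-0.2), np.float64(0.05), np.float64(8.03), np.float64(-11.0)], 'az now', np.float64(89.2))
[-1.11333871  0.21406435  0.55530957  2.07669444 -0.14575378  0.8864825
  1.08028779]
```

View pics/side11z.png

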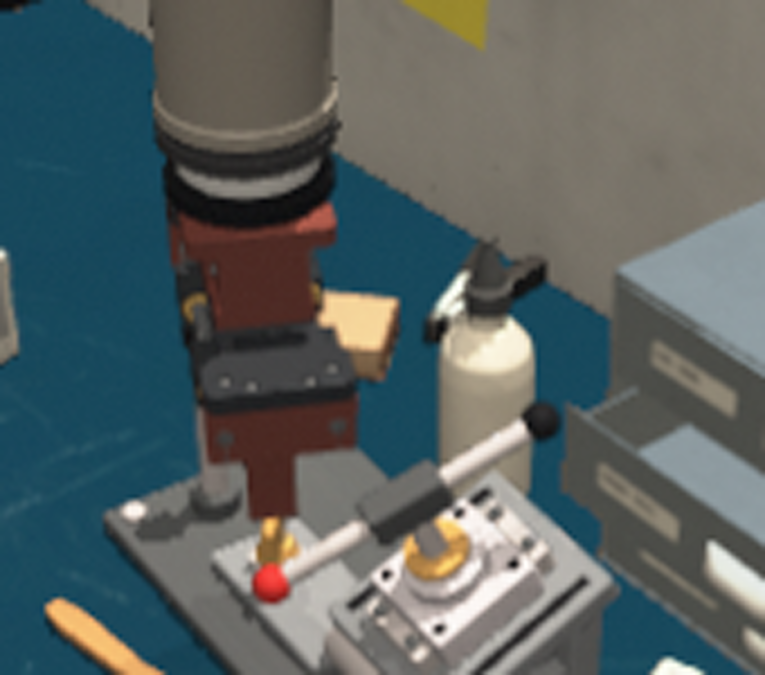

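The bar stayed put on release: red ball at (271,583), q≈3.35. Lowering over it the other way round and caging.

```bash
python3 -m crank '[[0.4,-0.2,0,1,-10],[0.4,-0.1,0,4,-11],[0.4,-0.1,0,6.5,-11],[0.4,-0.1,0,8,-11],[0.26,-0.1,0,8,-11],[0.26,-0.1,0,8,-11]]'
python3 - <<'E'
from plan import *
im,d=camera('side'); cv2.imwrite(f'pics/side12.png',im[:,:,::-1])
zoom('pics/side12.png','pics/side12z.png',195,100,365,250,4.5)
arc(3.35+.16*np.arange(1,9),1,270)
E
```

```text
clock: 24.28
tcp_pos: [0.4212, 0.2313, 0.1064]
tcp_rot: [[-0.174, 0.985, 0.001], [0.985, 0.174, 0.001], [0.001, 0.001, -1.0]]
force: [0.4, -0.3, 0.0]
finger_gap: 0.0237
[0.26,1.2,0.1,-0.1,11],[0.26,2.4,0.3,-0.3,21],[0.26,3.5,0.7,-0.5,30],[0.26,4.6,1.3,-0.9,39],[0.26,5.5,2.1,-1.3,48],[0.26,6.3,2.9,-1.7,57],[0.26,6.9,3.9,-2.2,65],[0.26,7.3,5.0,-2.7,74],
```

View pics/side12z.png

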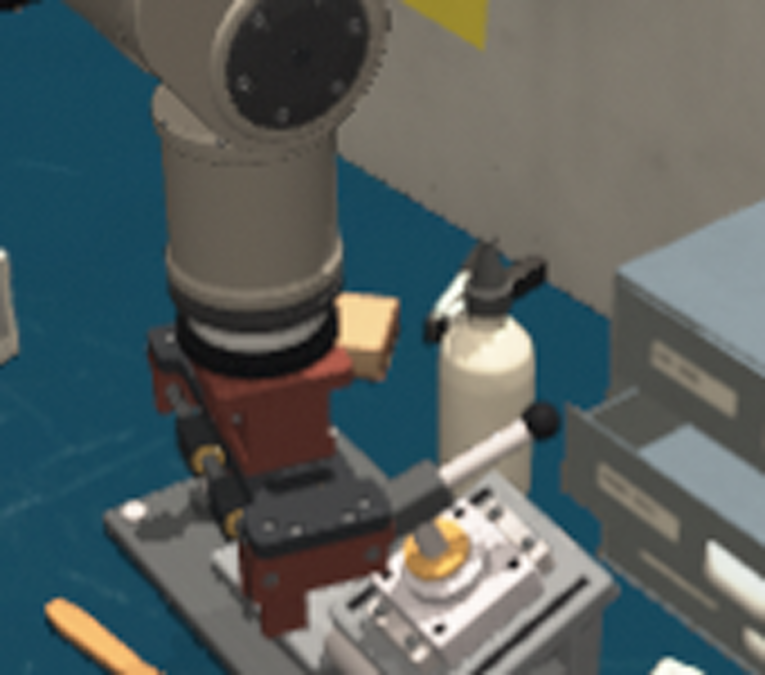

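It's caged (23.7 mm, no force). Over this arc the gripper body stays above z≈0.19, clear of the column and the glue. Going forward.

```bash
python3 -m crank '[[0.26,1.2,0.1,-0.1,10],[0.26,2.4,0.3,-0.3,20],[0.26,3.5,0.7,-0.5,30],[0.26,4.6,1.3,-0.9,39],[0.26,5.5,2.1,-1.3,48],[0.26,6.3,2.9,-1.7,57],[0.26,6.9,3.9,-2.2,65],[0.26,7.3,5.0,-2.7,74]]'
python3 - <<'E'
from plan import *
arc([4.76,4.9,4.9],1,270)
E
```

```text
clock: 25.32
tcp_pos: [0.4557, 0.3122, 0.1329]
tcp_rot: [[0.9, 0.436, -0.003], [0.436, -0.9, 0.0], [-0.002, -0.002, -1.0]]
force: [-3.1, -0.8, -0.1]
finger_gap: 0.0231
[0.26,1.1,0.1,-0.5,6],[0.26,2.1,0.3,-1.0,14],[0.26,2.1,0.3,-1.0,14],
```

```bash
python3 -m crank '[[0.26,1.1,0.1,-0.5,6],[0.26,2.1,0.3,-1.0,14],[0.26,2.1,0.3,-1.0,14]]'
python3 - <<'E'
from plan import *
im,d=camera('side'); cv2.imwrite(f'pics/side13.png',im[:,:,::-1])
zoom('pics/side13.png','pics/side13z.png',195,100,365,250,4.5)
for q in (4.7,4.85,5): print(q,[(proj('side',ball(q,s)[0])[0]-[194.6,99.6])*4.5 for s in(1,-1)])
arc(4.9-.16*np.arange(1,9),1,270)
E
```

```text
clock: 25.7
tcp_pos: [0.4776, 0.3189, 0.1433]
tcp_rot: [[0.978, 0.211, 0.001], [0.211, -0.978, 0.001], [0.001, -0.0, -1.0]]
force: [-0.7, 0.5, -0.6]
finger_gap: 0.023
4.7 [array([323.13996025, 425.81592385]), array([496.86005736, 589.79383017])]
4.85 [array([341.16769576, 412.3428007 ]), array([477.62432918, 605.0233701 ])]
5 [array([360.59363874, 400.8639991 ]), array([456.71768381, 617.89665821])]
[0.26,-1.3,0.0,0.6,-8],[0.26,-2.4,0.3,1.1,-17],[0.26,-3.5,0.7,1.6,-25],[0.26,-4.5,1.4,2.0,-34],[0.26,-5.3,2.2,2.5,-42],[0.26,-6.1,3.1,2.9,-51],[0.26,-6.6,4.1,3.2,-60],[0.26,-7.1,5.3,3.5,-70],
```

View pics/side13z.png

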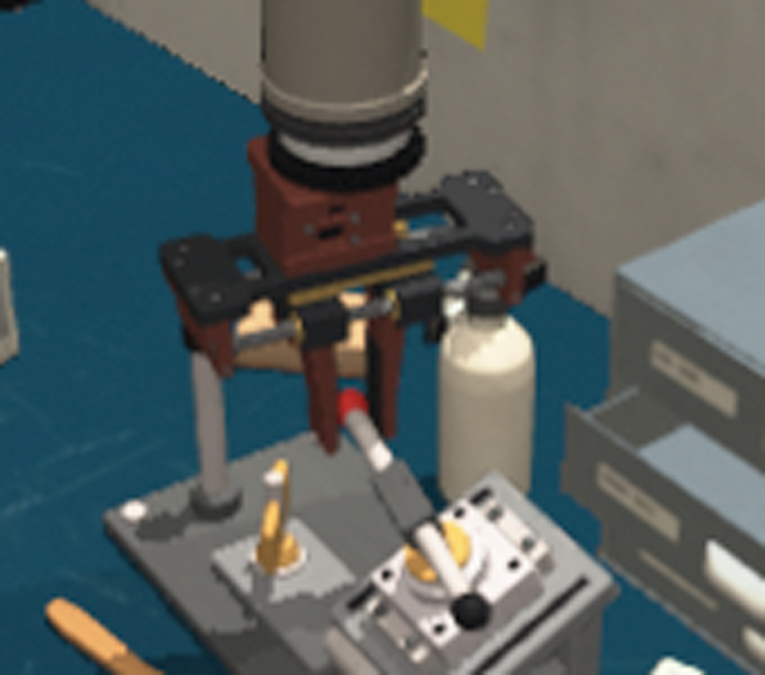

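The red ball is at (350,405) and the black at (471,612), so q≈4.9. Back a quarter.

```bash
python3 -m crank '[[0.26,-1.3,0,0.6,-8],[0.26,-2.4,0.3,1.1,-17],[0.26,-3.5,0.7,1.6,-25],[0.26,-4.5,1.4,2.0,-34],[0.26,-5.3,2.2,2.5,-42],[0.26,-6.1,3.1,2.9,-51],[0.26,-6.6,4.1,3.2,-60],[0.26,-7.1,5.3,3.5,-70]]'
python3 - <<'E'
from plan import *
arc([3.46,3.32,3.32],1,270)
E
```

```text
clock: 26.75
tcp_pos: [0.4197, 0.2528, 0.1083]
tcp_rot: [[0.128, 0.992, 0.003], [0.992, -0.128, 0.003], [0.003, 0.003, -1.0]]
force: [3.1, 3.2, -2.0]
finger_gap: 0.0229
[0.26,-1.3,0.2,0.2,-9],[0.26,-2.4,0.5,0.3,-18],[0.26,-2.4,0.5,0.3,-18],
```

```bash
python3 -m crank '[[0.26,-1.3,0.2,0.2,-9],[0.26,-2.4,0.5,0.3,-18],[0.26,-2.4,0.5,0.3,-18]]'
python3 - <<'E'
from plan import *
im,d=camera('side'); cv2.imwrite(f'pics/side14.png',im[:,:,::-1])
zoom('pics/side14.png','pics/side14z.png',195,100,365,250,4.5)
for q in (3.15,3.3,3.45): print(q,[(proj('side',ball(q,s)[0])[0]-[194.6,99.6])*4.5 for s in(-1,)])
arc(3.32+.16*np.arange(1,9),1,270)
E
```

```text
clock: 27.12
tcp_pos: [0.4208, 0.2266, 0.1051]
tcp_rot: [[-0.175, 0.985, 0.001], [0.985, 0.175, 0.001], [0.001, 0.001, -1.0]]
force: [0.6, 0.1, -0.4]
finger_gap: 0.0227
3.15 [array([523.97749276, 402.44824113])]
3.3 [array([536.10632913, 415.70215777])]
3.45 [array([545.42840525, 431.08085653])]
[0.26,1.4,0.2,-0.2,9],[0.26,2.6,0.4,-0.4,19],[0.26,3.8,0.8,-0.6,28],[0.26,4.8,1.3,-1.0,38],[0.26,5.8,2.0,-1.4,47],[0.26,6.6,2.9,-1.8,55],[0.26,7.2,3.8,-2.3,64],[0.26,7.7,4.9,-2.8,72],
```

View pics/side14z.png

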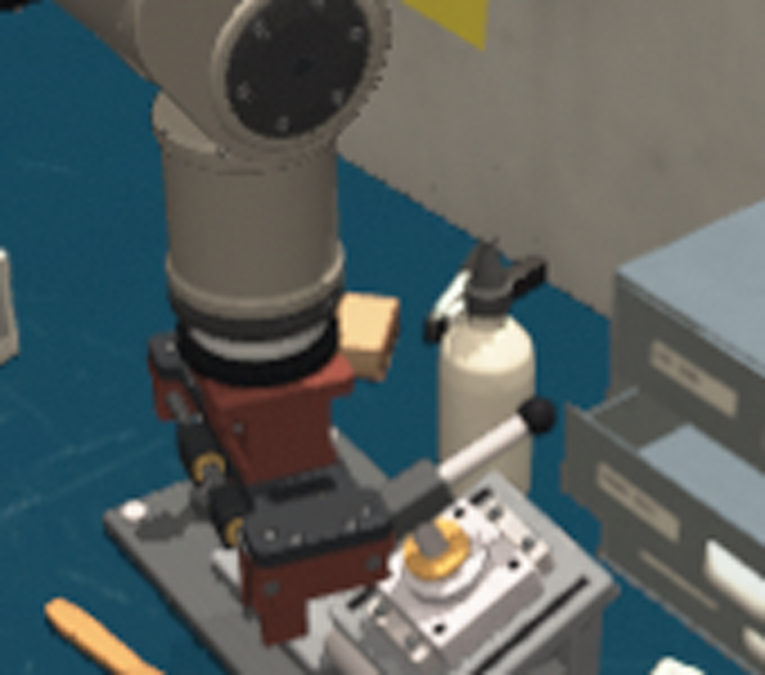

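The black ball is at (537,415), so q≈3.31. Now forward all the way to the stop.

```bash
python3 -m crank '[[0.26,1.4,0.2,-0.2,9],[0.26,2.6,0.4,-0.4,19],[0.26,3.8,0.8,-0.6,28],[0.26,4.8,1.3,-1.0,38],[0.26,5.8,2.0,-1.4,47],[0.26,6.6,2.9,-1.8,55],[0.26,7.2,3.8,-2.3,64],[0.26,7.7,4.9,-2.8,72]]'
python3 - <<'E'
from plan import *
arc(4.6+.16*np.arange(1,9),1,270)
E
```

```text
clock: 28.18
tcp_pos: [0.4534, 0.3118, 0.1321]
tcp_rot: [[0.885, 0.466, -0.003], [0.466, -0.885, -0.001], [-0.004, -0.0, -1.0]]
force: [-2.1, -0.4, -1.2]
finger_gap: 0.0228
[0.26,1.3,0.2,-0.6,8],[0.26,2.4,0.5,-1.1,17],[0.26,3.5,1.0,-1.6,25],[0.26,4.4,1.6,-2.0,34],[0.26,5.3,2.4,-2.5,42],[0.26,6.0,3.3,-2.8,51],[0.26,6.6,4.4,-3.1,61],[0.26,7.0,5.6,-3.4,71],
```

```bash
python3 -m crank '[[0.26,1.3,0.2,-0.6,8],[0.26,2.4,0.5,-1.1,17],[0.26,3.5,1.0,-1.6,25],[0.26,4.4,1.6,-2.0,34],[0.26,5.3,2.4,-2.5,42],[0.26,6.0,3.3,-2.8,51],[0.26,6.6,4.4,-3.1,61],[0.26,7.0,5.6,-3.4,71]]'
python3 - <<'E'
from plan import *
arc([6.04,6.2,6.33,6.45,6.55,6.62,6.66,6.66],1,270)
E
```

```text
clock: 29.18
tcp_pos: [0.5422, 0.2965, 0.1666]
tcp_rot: [[0.729, -0.685, -0.002], [-0.685, -0.729, 0.001], [-0.002, 0.001, -1.0]]
force: [-4.0, 0.6, 0.8]
finger_gap: 0.0229
[0.26,1.2,0.3,-0.0,9],[0.26,2.4,0.6,-0.1,19],[0.26,3.4,1.0,-0.1,28],[0.26,4.2,1.5,-0.0,35],[0.26,4.8,2.0,0.0,42],[0.26,5.2,2.3,0.1,46],[0.26,5.4,2.5,0.2,48],[0.26,5.4,2.5,0.2,48],
```

```bash
python3 -m crank '[[0.26,1.2,0.3,0,9],[0.26,2.4,0.6,0,19],[0.26,3.4,1.0,0,28],[0.26,4.2,1.5,0,35],[0.26,4.8,2.0,0,42],[0.26,5.2,2.3,0.1,46],[0.26,5.4,2.5,0.1,48],[0.26,5.4,2.5,0.1,48]]'
python3 - <<'E'
from plan import *
im,d=camera('side'); cv2.imwrite(f'pics/side15.png',im[:,:,::-1])
zoom('pics/side15.png','pics/side15z.png',195,100,365,250,4.5)
for q in (6.3,6.45,6.6): print(q,[(proj('side',ball(q,s)[0])[0]-[194.6,99.6])*4.5 for s in(1,-1,)])
arc([6.66],1,270)
E
```

```text
clock: 30.18
tcp_pos: [0.565, 0.2443, 0.1656]
tcp_rot: [[-0.014, -1.0, -0.002], [-1.0, 0.014, 0.004], [-0.004, 0.002, -1.0]]
force: [-2.4, 7.1, 2.7]
finger_gap: 0.0228
6.3 [array([527.32432122, 407.80238268]), array([286.82680133, 606.64736404])]
6.45 [array([539.2896901, 421.1790692]), array([276.6798717 , 592.43178629])]
6.6 [array([548.43881526, 436.65950751]), array([269.59088824, 576.49126169])]
[0.26,0.3,0.0,0.1,1],
```

View pics/side15z.png

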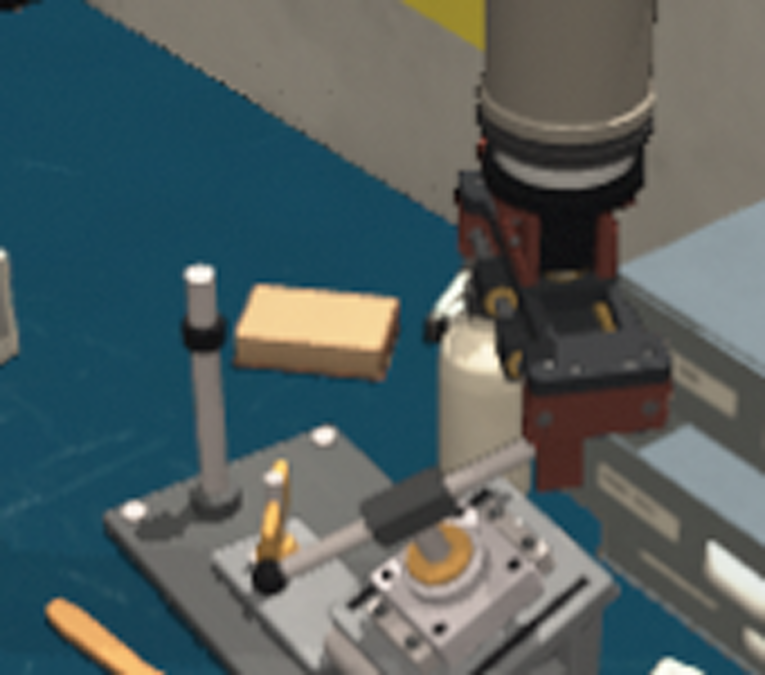

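The black ball is at (267,578), so q≈6.58, and the tool feels 7 N back. I'll press a few millimetres further to confirm the hard stop.

```bash
python3 -m crank '[[0.26,0.3,0,0,1],[0.26,0.5,0,0,2],[0.26,0.5,0,0,2]]'; python3 -m crank '[[0.26,-0.5,0,0,0],[0.4,-0.5,0,0,0],[0.4,-0.5,0,0,0],[0.4,-0.5,0,-4,0],[0.4,-0.5,0,-9,0],[0.4,-0.5,0,-12,0]]'
python3 - <<'E'
from plan import *
for n in ('side','top'):
    im,d=camera(n); cv2.imwrite(f'pics/{n}16.png',im[:,:,::-1])
zoom('pics/side16.png','pics/side16z.png',195,140,365,290,4.5)
for q in (6.3,6.45,6.6): print(q,[(proj('side',ball(q,s)[0])[0]-[194.6,139.6])*4.5 for s in(1,-1,)])
E
```

```text
clock: 30.6
tcp_pos: [0.5647, 0.2437, 0.1655]
tcp_rot: [[-0.045, -0.999, -0.003], [-0.999, 0.045, 0.01], [-0.01, 0.003, -1.0]]
force: [-3.4, 17.0, 2.6]
finger_gap: 0.0229
clock: 31.35
tcp_pos: [0.5669, 0.2386, 0.288]
tcp_rot: [[-0.053, -0.999, 0.003], [-0.999, 0.053, -0.0], [0.0, -0.003, -1.0]]
force: [-0.4, 0.2, -1.3]
finger_gap: 0.0353
6.3 [array([527.32432122, 227.80238268]), array([286.82680133, 426.64736404])]
6.45 [array([539.2896901, 241.1790692]), array([276.6798717 , 412.43178629])]
6.6 [array([548.43881526, 256.65950751]), array([269.59088824, 396.49126169])]
```

View pics/side16z.png

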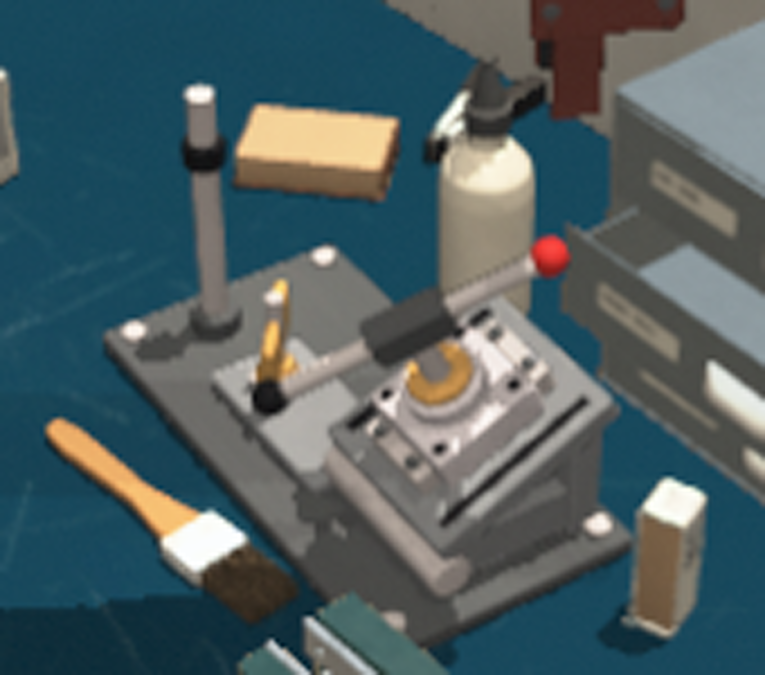

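View pics/top16.png

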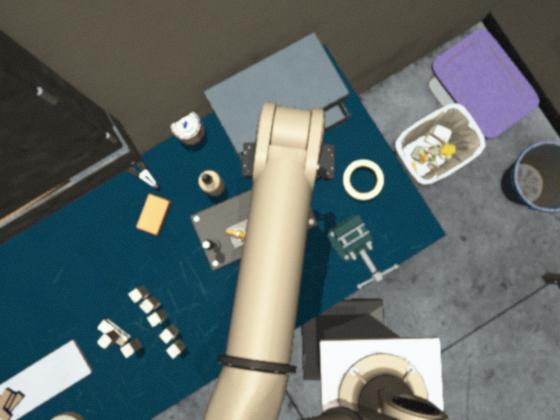

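The force rose to 17 N with no further motion. After release the red ball is at (550,256) and the black at (268,397), which matches 6.60 rad with the collar down on the boss. The brush, block, glue and tape are where they were, and the gripper is clear. Handing in.

```bash
python3 -c "
from cell import *
print(finish_job()); print(get_state()['clock'])"
```

```text
the job is handed in; nothing more can be done
None
the job is handed in; nothing more can be done
```

The job is done and handed in at about 31 s of the 72 s allowed; the hand-in gave no verdict.

- **Wing nut:** it is tight at about 1.30 rad, measured in the top picture. The first turn stopped at about 1.21 rad, with a side force of about 14 N, possibly from the column. I regripped the wing off-centre, away from the column, and turned it to the hard stop; the moment there rose to 0.55 N m.
- **Tap:** I moved it by the red ball, held loosely between the fingers, because the tool cannot tilt. It went from 0.17 to about 3.33, back to 1.72, forward to 4.9, back to 3.31, then forward to the stop. I regripped once at 3.35, partway through the second forward half turn. At the stop the force rose to 17 N with no more movement. After release, the ball positions match about 6.6 rad, with the collar on the boss.
- **Surroundings:** the brush, block, glue and tape look unmoved in the last pictures, and the gripper is clear above the fixture. I compared these by eye and did not measure them again.

No final check failed or disagreed.

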